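# Push the fish tin through the packing gate

### The job

Push the flat oblong fish tin along the table, lengthwise through the narrow gap between the two steel guide blocks, and on into the low-railed bay behind them until its leading end rests squarely against the bay's end stop. The tin is only to be pushed, gently: keep it flat on the table, never pick it up, pinch it or tip it. Leave all the other groceries where they stand, and finish with the hand clear of everything.

Things in the scene. Friction and masses are not known exactly. Their poses are not given: they have to be found in the camera images.
- fish_tin: flat oblong steel fish tin with a ring pull, 104 mm long (its x), 60 mm wide (its y), 28 mm high, corners rounded to 10 mm, about 0.13 to 0.25 kg; it slides freely on the table. Origin: centre of its underside, z up. The two ends are equivalent: either may go first.
- gate: steel gate screwed to the table: two guide blocks, then a bay. Origin: on the table, mid-gap; x axis = the way through, from the open entry side into the bay; z up. Blocks: x -25 to +25 mm, 38 mm high, each 30 mm wide, entry corners rounded to 12 mm. Gap 65 mm wide (y -32.5 to +32.5). The tin starts 160 to 210 mm before the origin, up to 50 mm off the centre line, up to 0.5 rad askew.
- stop (a point): middle of the end stop's face, on the table: 170 mm along the gate's x axis from its origin. The stop is 25 mm high; low rails 14 mm high, 77 mm apart, run from the blocks to it. A tin square against it has its origin 52 mm before this point. The floor of gap and bay is the plain table top (z = 0). Axes as the gate's.
- round_tin: low round tin, 84 mm diameter, 34 mm high, beside one of the guide blocks; leave it alone. Origin: centre of its underside.
- jar: small amber glass jar with a white lid, 66 mm diameter, 75 mm high, beside the other guide block; leave it alone. Origin: centre of its underside.
- milk_a: white milk carton, 64 x 94 mm, 177 mm high; leave it alone. Origin: centre of its underside.
- milk_b: white milk carton, 64 x 94 mm, 177 mm high; leave it alone. Origin: centre of its underside.
- oil_bottle: clear glass bottle with a plain paper label, 72 mm diameter, 240 mm high; leave it alone. Origin: centre of its underside.
- tall_can: upright round can, 74 mm diameter, 110 mm high; leave it alone. Origin: centre of its underside.
- bananas: bunch of bananas, about 220 mm long, 110 mm wide, 55 mm high; leave it alone. Origin: centre of its underside.
Mind the look-alikes: they are no part of the job. What is shaped like the fish_tin but red is not meant. What is shaped like the gate but blue is not meant.

How it is judged:
By the outcome, as a careful person would: the job done as asked, in the order asked, and still so for the second after the job is handed in, with the robot touching nothing.
It also fails if it takes over 72 s, if anything falls off the work surface, if the arm or the gripper's body presses on something with over 40 N, if the wrist force passes 120 N, or if a joint passes its speed limit or range.

### The arm

A 7-joint arm with a two-finger parallel gripper is mounted at the origin on the work surface. World frame = base frame: x ahead of the robot, y to its left, z up, the work surface at z = 0. Lengths are in m, angles in rad, forces in N, time in s.
With the tool pointing down it reaches from about 0.425 to 0.925 m from the base axis. Payload 6.8 kg.
Tool frame: the origin (TCP) lies on the centre line of the jaws, within the pads' length; the fingertips stand 17 mm ahead of it and the grasp point (between the pads) lies 2 mm behind it (nose_length is the distance from the TCP to the fingertips, in m); z points along the fingers, x is the direction in which the jaws open and shut, and the axes are right-handed (so a half turn about z gives the same grasp; the last joint's range is limited). The gripper opens to 85 mm and grips with 20 to 120 N. Pads are 22 mm wide; open, the fingers measure 114 mm over their backs; the gripper's body (76 mm by 85 mm) begins 54 mm behind the grasp point. The pads swing forward as they close: fully open they stand 13 mm farther back than shut.
Start: joints at [1.083, 0.477, 0.022, 1.555, -0.011, 1.109, -0.083], TCP at [0.25, -0.627, 0.224] pointing down, gripper open.
Joint ranges: [-2.96, 2.96], [-0.34, 2.1], [-1.41, 1.46], [0.24, 2.44], [-1.37, 4.51], [0.17, 1.92], [-2.96, 2.96]. Speed limits (rad/s): [2.39, 2.39, 3.14, 3.14, 3.14, 3.14, 3.14].

### API

Orientations are given as a unit quaternion [w, x, y, z].
In Python, from station import * gives the robot as it stands.
- The arm moves only by the tool send_rows, never from a script. Its argument "commands" is a list of rows, each an object with "translation": the shift along the tool's x, y, z in m, a list of three; "rot": the turn, a rotation vector about the tool's x, y, z in degrees, a list of three; "grip": the finger opening in m, from 0 to 0.0854. In form: [{"translation": [tx, ty, tz], "rot": [rx, ry, rz], "grip": grip}, ...]. A call has exactly 5 rows; each row shifts and turns the commanded pose from where the row before left it, along the tool's axes as they then stand; what a row does not reach is not made up. A row lasts 1/12 s, in which the tool goes at most 41.7 mm and 7.16 degrees, less where a joint would pass 70% of its speed; a pose out of reach is approached as far as the arm can. A call with a gripper value outside its range is refused whole. The fingers move at their own pace and stop on an object; "force" is the grip in N (left out, the last holds). Time passes only in rows, so rows that do not move let the fingers close, or fill a call up. It gives the time, the measured TCP pose, the force and the opening at its end, in the units of the state.
- get_obs(): the state, without advancing time (a new reading comes with each control period).
- read_camera(name): name is "scene" or "side" or "wrist"; returns a dict with "pixels" (384x512x3 uint8, red, green, blue), "depth" (384x512 float32, m along the optical axis (not along the pixel's ray), 0 where there is no reading), "mtx" (3x3 intrinsics, pixels), "dist" ([k1, k2, p1, p2, k3] as OpenCV has them; the pictures are not rectified), "extrinsics" (4x4, takes a point from camera to world coordinates). Camera axes: x right, y up, looking along -z (the intrinsics and any distortion apply to the point x, -y, -z); pixel columns grow to the right and rows downward; lengths in m; the calibration is good to about 2 mm. A picture is of the moment at which its call begins.
- hand_in(): hands the job in, once; it reports no verdict.
The state is a dict: "t": time; "q": joint angles; "joint_vel": joint speeds; "joint_torque": joint torques, N m; "eef_pos": TCP position; "tool_rot": TCP orientation; "contact_force": force on the tool from outside, world axes, zero at the start; "torque": the same for the moment, N m; "gripper_width": opening from 0.0 (shut) to 1.0 (fully open).
Only numpy, scipy, OpenCV 4.12 (cv2) and the standard library are available. Lean on these libraries where they do the work, as an engineer would, in place of code of your own. Each camera call takes 0.05 s, during which the arm holds its last target.

## Working session

There is one attempt and no reset: what is moved stays moved. The work goes in short steps, Python scripts to look and compute and a tool call to move; the robot and the scene stay as the last step left them, time stands still between calls to the robot, and variables do not carry over. Pictures are saved under pics/ and viewed, and the job is handed in when it is done.

Besides the shell and the picture viewer there is one more tool, called after ">>>" as name(argument=value, ...), one argument or row to a line, values as JSON. send_rows: Moves the arm, as the interface text tells. Its arguments: {"type":"object","properties":{"commands":{"type":"array","items":{"type":"object","properties":{"translation":{"type":"array","items":{"type":"number"}},"rot":{"type":"array","items":{"type":"number"}},"grip":{"type":"number"}}}},"force":{"type":"number"}},"required":["commands"]}

```bash
mkdir -p pics
python3 - <<'E'
from station import *
import cv2,numpy as np
o=get_obs();print({k:np.round(v,3) for k,v in o.items()})
for n in("scene","side","wrist"):
    c=read_camera(n);cv2.imwrite(f"pics/{n}0.png",c["pixels"][:,:,::-1]);np.savez(f"{n}0.npz",**c)
    print(n,np.round(c["mtx"],1).tolist(),c["dist"],np.round(c["extrinsics"],3).tolist())
E
```

```text
{'t': np.float64(0.0), 'q': array([ 1.083,  0.478,  0.022,  1.556, -0.011,  1.109, -0.083]), 'joint_vel': array([-0.001, -0.001, -0.001,  0.001,  0.   ,  0.001,  0.002]), 'joint_torque': array([-1.0000e-03, -5.9645e+01,  1.6080e+00, -2.8120e+01,  1.2000e-02,
        9.0000e-03,  0.0000e+00]), 'eef_pos': array([ 0.25 , -0.626,  0.223]), 'tool_rot': array([-0.   ,  0.828, -0.561, -0.001]), 'contact_force': array([-0.745,  0.143,  0.019]), 'torque': array([ 0.047, -0.019,  0.003]), 'gripper_width': np.float64(0.997)}
scene [[394.7, 0.0, 258.5], [0.0, 394.7, 184.8], [0.0, 0.0, 1.0]] [0.03848824 0.         0.         0.         0.        ] [[-0.345, -0.76, 0.551, 1.354], [0.938, -0.284, 0.197, 0.314], [0.007, 0.585, 0.811, 1.274], [0.0, 0.0, 0.0, 1.0]]
side [[496.8, 0.0, 255.8], [0.0, 496.8, 190.1], [0.0, 0.0, 1.0]] [0.05592859 0.         0.         0.         0.        ] [[-0.667, 0.522, -0.531, -0.272], [-0.745, -0.461, 0.483, 0.78], [0.007, 0.718, 0.696, 1.092], [0.0, 0.0, 0.0, 1.0]]
wrist [[281.0, 0.0, 253.2], [0.0, 281.0, 195.3], [0.0, 0.0, 1.0]] [0.01192244 0.         0.         0.         0.        ] [[0.37, 0.879, 0.301, 0.326], [-0.929, 0.351, 0.117, -0.597], [-0.003, -0.322, 0.947, 0.374], [0.0, 0.0, 0.0, 1.0]]
```

View pics/scene0.png

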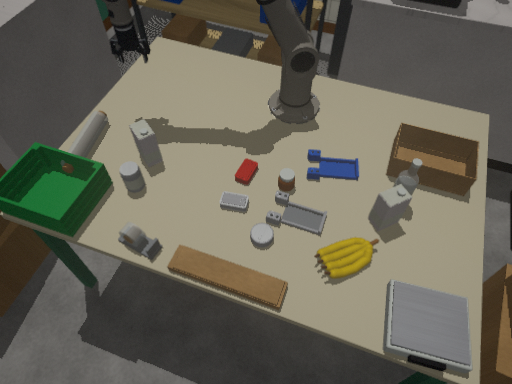

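View pics/side0.png

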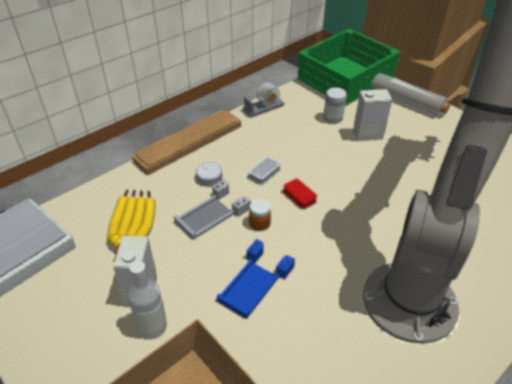

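View pics/wrist0.png

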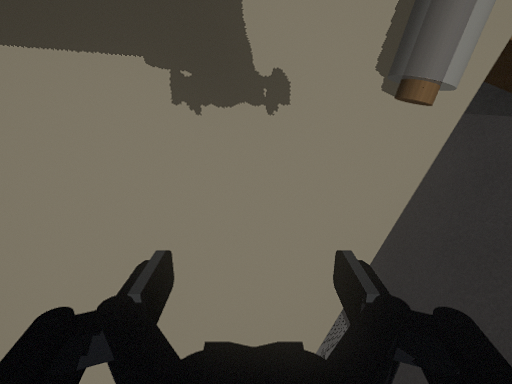

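The scene view shows the grey tin at (234,201), the gate blocks at (282,198) and (274,217), and the bay at (304,217). In the side view the tin is at (265,170) and the blocks are at (220,188) and (241,205). Next I'll measure them.

```bash
cat > h.py <<'E'
import numpy as np,cv2
def rays(c,uv):
    uv=np.asarray(uv,float).reshape(-1,1,2)
    p=cv2.undistortPoints(uv,c["mtx"],c["dist"])[:,0]
    return np.c_[p[:,0],-p[:,1],-np.ones(len(p))]
def onplane(c,uv,z):
    d=rays(c,uv)@c["extrinsics"][:3,:3].T;o=c["extrinsics"][:3,3]
    return o+d*((z-o[2])/d[:,2])[:,None]
def cloud(c):
    h,w=c["depth"].shape;v,u=np.mgrid[:h,:w]
    r=rays(c,np.c_[u.ravel(),v.ravel()])*c["depth"].reshape(-1,1)
    return (r@c["extrinsics"][:3,:3].T+c["extrinsics"][:3,3]).reshape(h,w,3)
def ortho(c,z,x0,x1,y0,y1,s=2000):
    # top-down rectified picture at plane z; rows: x decreasing downward, cols: y decreasing to right
    xs=np.arange(x1,x0,-1/s);ys=np.arange(y1,y0,-1/s)
    X,Y=np.meshgrid(xs,ys,indexing="ij");P=np.c_[X.ravel(),Y.ravel(),np.full(X.size,z)]
    E=c["extrinsics"];q=(P-E[:3,3])@E[:3,:3];q=q*[1,-1,-1]
    uv=cv2.projectPoints(q.reshape(-1,1,3),np.zeros(3),np.zeros(3),c["mtx"],c["dist"])[0].reshape(X.shape+(2,)).astype(np.float32)
    return cv2.remap(c["pixels"],uv,None,cv2.INTER_LINEAR)
E
python3 - <<'E'
from h import *
for n,b in(("scene",(205,165,345,255)),("side",(150,140,330,250))):
    c=dict(np.load(n+"0.npz"));P=cloud(c)
    x0,y0,x1,y1=b
    im=cv2.resize(c["pixels"][y0:y1,x0:x1],None,fx=4,fy=4,interpolation=cv2.INTER_CUBIC)
    cv2.imwrite(f"pics/{n}_crop.png",im[:,:,::-1])
    # tin: height-band clusters in depth
    m=((P[...,2]>.008)&(P[...,2]<.06)&(c["depth"]>0)).astype(np.uint8)
    m[:y0]=0;m[y1:]=0;m[:,:x0]=0;m[:,x1:]=0
    k,l,s,ce=cv2.connectedComponentsWithStats(m)
    for i in range(1,k):
        if s[i,4]>15:
            Q=P[l==i];print(n,s[i],np.round(np.median(Q,0),3),np.round(np.percentile(Q[:,2],[5,50,95]),3),cv2.minAreaRect((Q[:,:2]*1000).astype(np.float32)))
E
```

```text
scene [235 165  24  18 282] [ 0.469 -0.058  0.028] [0.011 0.028 0.033] ((452.2669677734375, -62.42770004272461), (61.79063034057617, 101.45318603515625), 82.0176010131836)
scene [307 167  38  12 193] [0.369 0.205 0.027] [0.009 0.027 0.041] ((358.82061767578125, 241.83065795898438), (37.39529800415039, 149.81787109375), 13.212359428405762)
scene [278 175  17  16 153] [0.475 0.112 0.038] [0.012 0.038 0.055] ((464.03204345703125, 108.20669555664062), (43.04985427856445, 64.4122314453125), 11.149428367614746)
scene [219 191  30  20 431] [ 0.609 -0.052  0.028] [0.013 0.028 0.034] ((597.1046142578125, -55.8184928894043), (79.02842712402344, 106.51505279541016), 13.36959171295166)
scene [266 190  61  44 572] [0.593 0.135 0.023] [0.01  0.023 0.041] ((573.5025024414062, 187.98240661621094), (128.89007568359375, 204.92788696289062), 0.5362026691436768)
scene [250 223  24  24 454] [0.709 0.097 0.034] [0.015 0.034 0.039] ((704.7630004882812, 95.02639770507812), (83.82923889160156, 82.00630187988281), 40.39970016479492)
scene [315 239  30  16 307] [0.678 0.351 0.034] [0.026 0.034 0.048] ((675.908
[... 587 characters left out ...]
), 83.08956909179688)
side [283 179  34  29 594] [ 0.444 -0.051  0.027] [0.012 0.027 0.032] ((451.1123352050781, -58.86494827270508), (65.95001983642578, 109.12403869628906), 83.15690612792969)
side [150 193   6  39 144] [0.672 0.331 0.032] [0.019 0.032 0.047] ((672.9093017578125, 329.99163818359375), (14.19253921508789, 129.2582550048828), 54.91920852661133)
side [248 210  23  20 307] [0.428 0.131 0.037] [0.011 0.037 0.054] ((441.4405212402344, 120.58915710449219), (65.70043182373047, 45.319725036621094), 37.68595504760742)
side [247 239  17  11 123] [0.371 0.191 0.038] [0.034 0.038 0.042] ((369.9171447753906, 193.75440979003906), (31.963830947875977, 44.66397476196289), 17.846120834350586)
```

```bash
sleep 0
python3 - <<'E'
from h import *
rows=[]
for z in(.028,.038):
  for n in("scene","side"):
    c=dict(np.load(n+"0.npz"));im=ortho(c,z,.48,.73,-.14,.30,900)
    for k in range(0,5):cv2.line(im,(0,int((.73-.5-.05*k)*900)),(4,int((.73-.5-.05*k)*900)),(255,0,0))
    for k in range(9):cv2.line(im,(int((.3-.05*k)*900),0),(int((.3-.05*k)*900),5),(255,0,0))
    rows.append(im)
a=np.vstack([np.hstack(rows[:2]),np.hstack(rows[2:])])
print(a.shape);cv2.imwrite("pics/ortho.png",a[:,:,::-1])
E
```

```text
(450, 792, 3)
```

View pics/ortho.png

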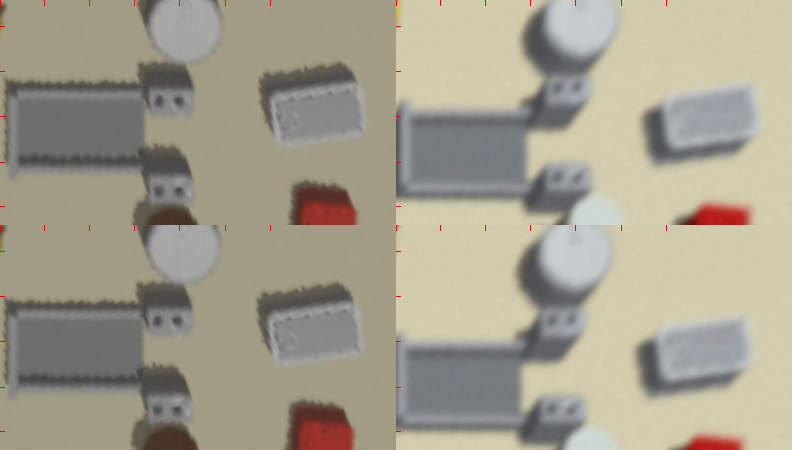

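View pics/scene_crop.png

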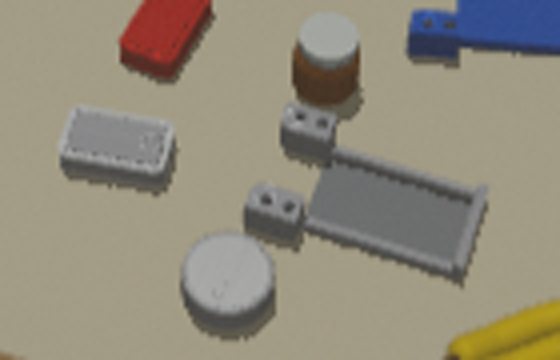

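View pics/side_crop.png

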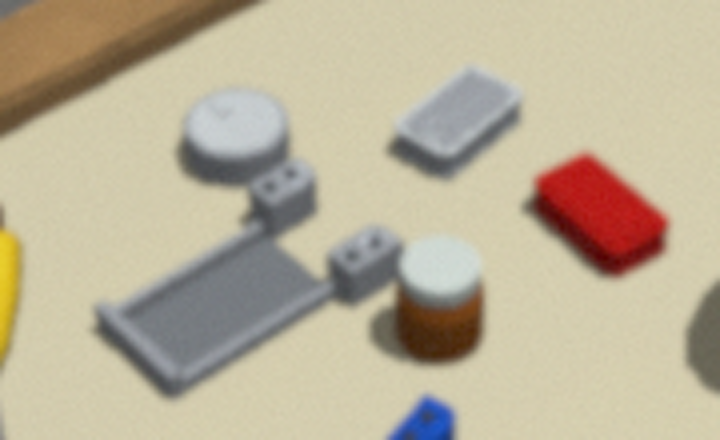

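```bash
cat > meas.py <<'E'
from h import *
def tops(c,z,box,tol=.004):
    P=cloud(c);x0,x1,y0,y1=box
    m=(abs(P[...,2]-z)<tol)&(P[...,0]>x0)&(P[...,0]<x1)&(P[...,1]>y0)&(P[...,1]<y1)&(c["depth"]>0)
    return P[m],m
def tin(c,box):
    Q,m=tops(c,.028,box)
    k,l,s,ce=cv2.connectedComponentsWithStats(m.astype(np.uint8))
    i=1+np.argmax(s[1:,4]);Q=cloud(c)[l==i]
    # refine: intersect pixel rays with z=.028 plane
    v,u=np.nonzero(l==i);Q=onplane(c,np.c_[u,v],.028)
    r=cv2.minAreaRect((Q[:,:2]*1000).astype(np.float32))
    b=cv2.boxPoints(r);e=b[1]-b[0],b[2]-b[1];e=max(e,key=np.linalg.norm)
    mu=Q[:,:2].mean(0)*1000;w,V=np.linalg.eigh(np.cov(Q[:,:2].T));d=V[:,1];d=d*np.sign(d[1]);e=e*np.sign(e[1])
    return np.round(r[0],1),np.round(r[1],1),"rect heading(rad,left of +y)",round(float(np.arctan2(-e[0],e[1])),3),"mean",np.round(mu,1),"pca",round(float(np.arctan2(-d[0],d[1])),3)
E
python3 - <<'E'
from meas import *
for n in("scene","side"):
    c=dict(np.load(n+"0.npz"))
    print(n,tin(c,(.54,.68,-.14,.04)))
    B=[]
    for nm,box in(("A",(.6,.652,.075,.15)),("B",(.50,.56,.075,.15))):
        P=cloud(c);m=(abs(P[...,2]-.038)<.003)&(P[...,0]>box[0])&(P[...,0]<box[1])&(P[...,1]>box[2])&(P[...,1]<box[3])
        v,u=np.nonzero(m);Q=onplane(c,np.c_[u,v],.038)[:,:2]*1000
        r=cv2.minAreaRect(Q.astype(np.float32));print(nm,len(Q),np.round(Q.mean(0),1),Q.min(0).round(),Q.max(0).round(),np.round(r[0],1),np.round(r[1],1),round(r[2],1))
        B.append(np.array(r[0]))
    d=B[0]-B[1];print("mid",(B[0]+B[1])/2,"sep",np.linalg.norm(d),"heading",np.arctan2(d[1],d[0]))
    P=cloud(c);m=(abs(P[...,2]-.025)<.004)&(P[...,0]>.5)&(P[...,0]<.66)&(P[...,1]>.265)&(P[...,1]<.32)
    Q=P[m];print("stop",len(Q),np.round(Q[:,:2].mean(0),3),np.round(Q.min(0),3),np.round(Q.max(0),3))
    m=(abs(P[...,2]-.014)<.004)&(P[...,0]>.51)&(P[...,0]<.66)&(P[...,1]>.15)&(P[...,1]<.27)
    Q=P[m]
    for s in(1,-1):
        R=Q[(Q[:,0]-.58)*s>0]
        if len(R)>5:f=np.polyfit(R[:,1]-.2,R[:,0],1);print("rail",s,len(R),"x at y=.2",f[1].round(4),"slope dx/dy",f[0].round(3))
E
```

```text
scene (array([603.2, -53.7]), array([ 63. , 103.6]), 'rect heading(rad,left of +y)', 0.141, 'mean', array([603.5, -51.9]), 'pca', 0.11)
A 73 [622.2 111.3] [606.  86.] [638. 136.] [621.  110.7] [50.1 32.1] 86.7
B 74 [527. 112.] [511.  87.] [545. 136.] [528.3 111.2] [33.7 48.7] 1.9
mid [574.63360596 110.96298599] sep 92.73589776019124 heading -0.005251244376919825
stop 49 [0.575 0.285] [0.531 0.28  0.021] [0.622 0.29  0.029]
rail 1 75 x at y=.2 0.6171 slope dx/dy 0.004
rail -1 68 x at y=.2 0.5322 slope dx/dy -0.007
side (array([600.1, -47.4]), array([ 62.9, 108.5]), 'rect heading(rad,left of +y)', 0.154, 'mean', array([600.5, -46.2]), 'pca', 0.146)
A 85 [620.8 116.5] [605.  91.] [636. 142.] [619.9 116.4] [49.8 31.2] 85.7
B 106 [524.9 118.2] [508.  91.] [541. 143.] [525.1 116.8] [32.6 52.3] 1.7
mid [572.45904541 116.58913803] sep 94.80414600835363 heading -0.004413522618020891
stop 92 [0.572 0.291] [0.527 0.283 0.021] [0.62  0.297 0.029]
rail 1 95 x at y=.2 0.6153 slope dx/dy -0.006
rail -1 100 x at y=.2 0.5309 slope dx/dy 0.001
```

Both cameras agree on the layout. The gate origin is about (0.5735, 0.114) with its axis along world +y, and the stop face is at y≈0.284. The tin is at about (0.602, -0.050), turned about 0.14 rad, so it sits 28 mm to +x of the gate centre line.

I'll first square and centre the tin with a flat two-finger push on its side. Then I'll push it from behind.

>>> send_rows(
  commands=[
    {"translation": [0,0,-0.006],"rot": [0,0,4.36],"grip": 0.045},
    {"translation": [0,0,-0.006],"rot": [0,0,4.36],"grip": 0.045},
    {"translation": [0,0,-0.006],"rot": [0,0,4.36],"grip": 0.045},
    {"translation": [0,0,-0.006],"rot": [0,0,4.36],"grip": 0.045},
    {"translation": [0,0,-0.006],"rot": [0,0,4.36],"grip": 0.045},
  ],
  force=30,
)

```text
t: 0.57
eef_pos: [0.2502, -0.6266, 0.2538]
tool_rot: [0.0, -0.706, 0.709, 0.0]
contact_force: [-0.6, 0.2, -0.4]
gripper_width: 0.527
```

>>> send_rows(
  commands=[
    {"translation": [-0.024,-0.0175,0],"rot": [0,0,0],"grip": 0.045},
    {"translation": [-0.024,-0.0175,0],"rot": [0,0,0],"grip": 0.045},
    {"translation": [-0.024,-0.0175,0],"rot": [0,0,0],"grip": 0.045},
    {"translation": [-0.024,-0.0175,0],"rot": [0,0,0],"grip": 0.045},
    {"translation": [-0.024,-0.0175,0],"rot": [0,0,0],"grip": 0.045},
  ],
)

```text
t: 0.98
eef_pos: [0.3384, -0.5056, 0.2536]
tool_rot: [0.0, -0.707, 0.707, 0.0]
contact_force: [0.8, 0.2, 0.1]
gripper_width: 0.528
```

>>> send_rows(
  commands=[
    {"translation": [-0.024,-0.0175,0],"rot": [0,0,0],"grip": 0.045},
    {"translation": [-0.024,-0.0175,0],"rot": [0,0,0],"grip": 0.045},
    {"translation": [-0.024,-0.0175,0],"rot": [0,0,0],"grip": 0.045},
    {"translation": [-0.024,-0.0175,0],"rot": [0,0,0],"grip": 0.045},
    {"translation": [-0.024,-0.0175,0],"rot": [0,0,0],"grip": 0.045},
  ],
)

```text
t: 1.4
eef_pos: [0.4259, -0.3857, 0.2537]
tool_rot: [-0.0, -0.707, 0.707, 0.0]
contact_force: [0.5, -0.4, 0.0]
gripper_width: 0.528
```

>>> send_rows(
  commands=[
    {"translation": [-0.024,-0.0175,0],"rot": [0,0,0],"grip": 0.045},
    {"translation": [-0.024,-0.0175,0],"rot": [0,0,0],"grip": 0.045},
    {"translation": [-0.024,-0.0175,0],"rot": [0,0,0],"grip": 0.045},
    {"translation": [-0.024,-0.0175,0],"rot": [0,0,0],"grip": 0.045},
    {"translation": [-0.024,-0.0175,0],"rot": [0,0,0],"grip": 0.045},
  ],
)

```text
t: 1.82
eef_pos: [0.5135, -0.2658, 0.2538]
tool_rot: [-0.0, -0.707, 0.707, 0.0]
contact_force: [1.2, -0.3, 0.2]
gripper_width: 0.525
```

>>> send_rows(
  commands=[
    {"translation": [-0.024,-0.0175,0],"rot": [0,0,0],"grip": 0.045},
    {"translation": [-0.024,-0.0175,0],"rot": [0,0,0],"grip": 0.045},
    {"translation": [-0.024,-0.0175,0],"rot": [0,0,0],"grip": 0.045},
    {"translation": [-0.024,-0.0175,0],"rot": [0,0,0],"grip": 0.045},
    {"translation": [-0.024,-0.0175,0],"rot": [0,0,0],"grip": 0.045},
  ],
)

```text
t: 2.23
eef_pos: [0.601, -0.1459, 0.2537]
tool_rot: [-0.0, -0.707, 0.707, 0.0]
contact_force: [-0.9, -0.2, -0.0]
gripper_width: 0.527
```

>>> send_rows(
  commands=[
    {"translation": [-0.0192,-0.0148,0.015],"rot": [0,0,0],"grip": 0.045},
    {"translation": [-0.0192,-0.0148,0.015],"rot": [0,0,0],"grip": 0.045},
    {"translation": [-0.0192,-0.0148,0.015],"rot": [0,0,0],"grip": 0.045},
    {"translation": [-0.0192,-0.0148,0.015],"rot": [0,0,0],"grip": 0.045},
    {"translation": [-0.0192,-0.0148,0.015],"rot": [0,0,0],"grip": 0.045},
  ],
)

```text
t: 2.65
eef_pos: [0.675, -0.0502, 0.1778]
tool_rot: [-0.0, -0.707, 0.707, 0.0]
contact_force: [0.5, -0.1, -0.8]
gripper_width: 0.531
```

Run:
```python
from station import *
from meas import *
o=get_obs();print(o["t"],o["eef_pos"],np.round(o["q"],2))
for n in("scene","side","wrist"):
    c=read_camera(n);np.savez(f"{n}1.npz",**c);cv2.imwrite(f"pics/{n}1.png",c["pixels"][:,:,::-1])
    if n!="scene": print(tin(c,(.54,.68,-.14,.04)))
```

```text
2.65 [ 0.67500181 -0.05022612  0.17778995] [ 0.09  0.53 -0.15  1.58  0.09  1.04 -1.66]
(array([600. , -46.8]), array([ 62.9, 109.6]), 'rect heading(rad,left of +y)', 0.152, 'mean', array([600.9, -47.8]), 'pca', 0.137)
(array([602.2, -52.9]), array([ 61.5, 104.3]), 'rect heading(rad,left of +y)', 0.15, 'mean', array([603.6, -51.3]), 'pca', 0.221)
```

View pics/wrist1.png

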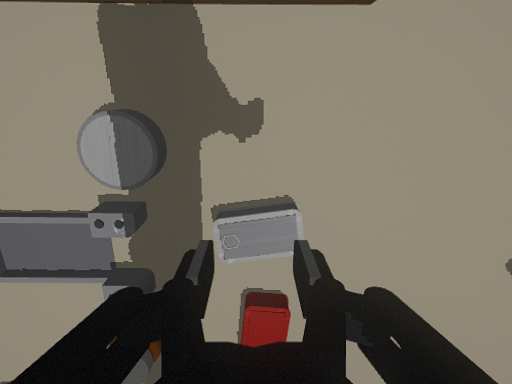

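The wrist view shows the tin at (258,233), clear of the hand. It agrees with the earlier fit: centre (0.602, -0.052), heading 0.15. Now I'll go down beside it.

>>> send_rows(
  commands=[
    {"translation": [0,0,0.03],"rot": [0,0,0],"grip": 0.045},
    {"translation": [0,0,0.03],"rot": [0,0,0],"grip": 0.045},
    {"translation": [0,0,0.03],"rot": [0,0,0],"grip": 0.045},
    {"translation": [0,0,0.03],"rot": [0,0,0],"grip": 0.045},
    {"translation": [0,0,0.02],"rot": [0,0,0],"grip": 0.045},
  ],
)

```text
t: 3.22
eef_pos: [0.673, -0.0532, 0.0368]
tool_rot: [-0.001, -0.706, 0.708, 0.0]
contact_force: [-0.8, 0.7, 1.1]
gripper_width: 0.529
```

>>> send_rows(
  commands=[
    {"translation": [0,0,0.008],"rot": [0,0,0],"grip": 0.045},
    {"translation": [0,0,0.006],"rot": [0,0,0],"grip": 0.045},
    {"translation": [0,0.005,0],"rot": [0,0,0],"grip": 0.045},
    {"translation": [0,0.005,0],"rot": [0,0,0],"grip": 0.045},
    {"translation": [0,0.004,0],"rot": [0,0,0],"grip": 0.045},
  ],
)

```text
t: 3.63
eef_pos: [0.6611, -0.0515, 0.0266]
tool_rot: [0.001, -0.707, 0.707, -0.001]
contact_force: [0.9, 0.4, 0.1]
gripper_width: 0.527
```

Run:
```python
from station import *
from meas import *
o=get_obs();print(o["t"],o["eef_pos"],np.round(o["contact_force"],1))
for n in("side",):
    c=read_camera(n);cv2.imwrite(f"pics/{n}2.png",cv2.resize(c["pixels"][130:250,190:330,::-1],None,fx=5,fy=5,interpolation=cv2.INTER_CUBIC))
    print(tin(c,(.54,.68,-.14,.04)))
```

```text
3.6333 [ 0.6610803  -0.05150737  0.02663681] [0.9 0.4 0.1]
(array([600.3, -48.6]), array([ 62.9, 106. ]), 'rect heading(rad,left of +y)', 0.154, 'mean', array([600.7, -47.8]), 'pca', 0.152)
```

View pics/side2.png

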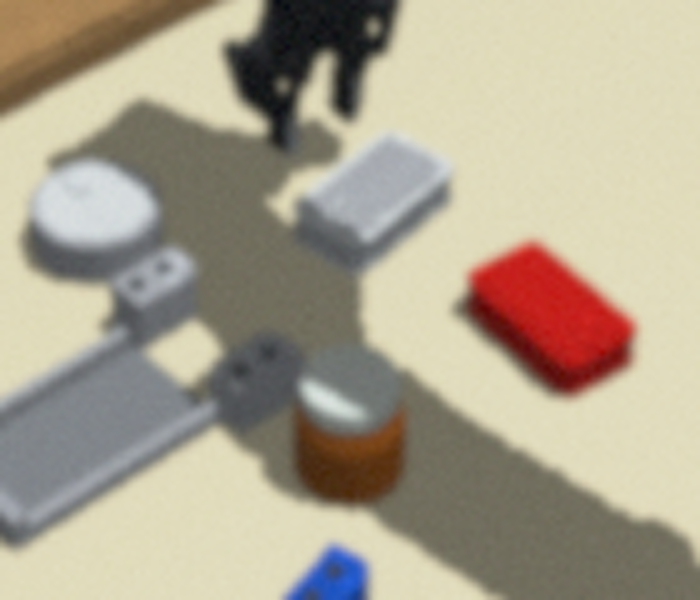

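The side view shows the fingers behind the tin's far side, roughly parallel to the gate axis and not touching anything. I'll start the side push slowly.

>>> send_rows(
  commands=[
    {"translation": [0,0.003,0.003],"rot": [0,0,0],"grip": 0.045},
    {"translation": [0,0.003,0.002],"rot": [0,0,0],"grip": 0.045},
    {"translation": [0,0.003,0],"rot": [0,0,0],"grip": 0.045},
    {"translation": [0,0.003,0],"rot": [0,0,0],"grip": 0.045},
    {"translation": [0,0.003,0],"rot": [0,0,0],"grip": 0.045},
  ],
)

```text
t: 4.1
eef_pos: [0.6453, -0.0512, 0.0199]
tool_rot: [-0.0, -0.707, 0.707, -0.0]
contact_force: [0.1, 0.4, 0.0]
gripper_width: 0.525
```

>>> send_rows(
  commands=[
    {"translation": [0,0.003,0],"rot": [0,0,0],"grip": 0.045},
    {"translation": [0,0.003,0],"rot": [0,0,0],"grip": 0.045},
    {"translation": [0,0.003,0],"rot": [0,0,0],"grip": 0.045},
    {"translation": [0,0.003,0],"rot": [0,0,0],"grip": 0.045},
    {"translation": [0,0.003,0],"rot": [0,0,0],"grip": 0.045},
  ],
)

```text
t: 4.52
eef_pos: [0.6304, -0.0512, 0.0199]
tool_rot: [0.0, -0.707, 0.707, -0.0]
contact_force: [0.4, 0.5, 0.7]
gripper_width: 0.53
```

Run:
```python
from station import *
from meas import *
o=get_obs();print(o["t"],o["eef_pos"],np.round(o["contact_force"],1))
for n in("side","scene"):
    c=read_camera(n);print(tin(c,(.54,.64,-.14,.04)))
```

```text
4.5167 [ 0.6304068  -0.05119475  0.01991788] [0.4 0.5 0.7]
(array([602.6, -47.7]), array([ 65.3, 107.3]), 'rect heading(rad,left of +y)', 0.16, 'mean', array([599.6, -46.3]), 'pca', 0.134)
(array([613.1, -61.2]), array([45.8, 38.8]), 'rect heading(rad,left of +y)', -1.376, 'mean', array([617.6, -62.6]), 'pca', -0.71)
```

Run:
```python
from station import *
from meas import *
c=read_camera("side");a=c["pixels"][130:250,190:330,::-1];w=read_camera("wrist")["pixels"][:,:,::-1]
cv2.imwrite(f"pics/both3.png",np.hstack([cv2.resize(a,(448,384),interpolation=cv2.INTER_CUBIC),w[:,100:440]]))
```

```text
(no output)
```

View pics/both3.png

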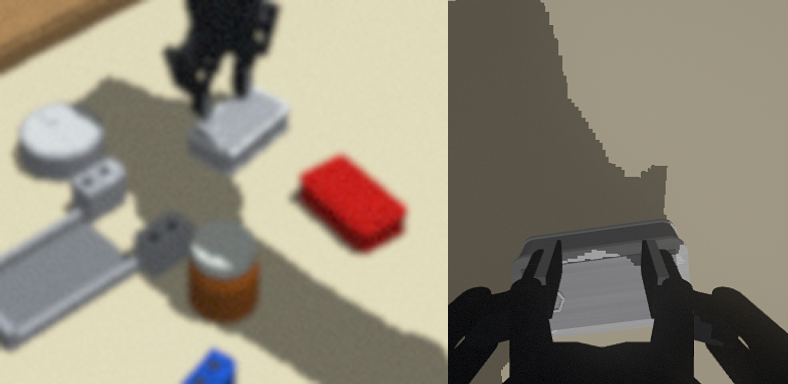

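Run:
```python
from station import *
from meas import *
for n in("wrist","side"):
    c=read_camera(n);P=cloud(c)
    d=c["pixels"].max(2)<60
    m=d&(P[...,2]<.09)&(abs(P[...,0]-.63)<.06)&(abs(P[...,1]+.05)<.09)&(P[...,2]>.004)
    for lo,hi in((.004,.012),(.012,.02),(.02,.028),(.028,.036),(.036,.045),(.045,.06)):
        Q=P[m&(P[...,2]>lo)&(P[...,2]<hi)]
        if len(Q):print(n,lo,len(Q),Q[:,:2].min(0).round(3),Q[:,:2].max(0).round(3))
c=read_camera("wrist");P=cloud(c)
print(tin(c,(.54,.64,-.14,.04)))
for col in (300,330,360):
    print([tuple(np.round(P[r,col],3)) for r in range(215,345,10)])
```

```text
wrist 0.004 122 [ 0.622 -0.097] [ 0.636 -0.002]
wrist 0.012 72 [ 0.621 -0.097] [ 0.636 -0.002]
wrist 0.02 36 [ 0.613 -0.081] [ 0.636 -0.003]
wrist 0.028 130 [ 0.611 -0.091] [ 0.641 -0.002]
wrist 0.036 430 [ 0.619 -0.088] [ 0.641 -0.016]
wrist 0.045 991 [ 0.618 -0.088] [ 0.641 -0.016]
side 0.028 1 [ 0.63  -0.074] [ 0.63  -0.074]
side 0.036 5 [ 0.621 -0.074] [ 0.629 -0.015]
side 0.045 20 [ 0.617 -0.076] [ 0.635 -0.012]
(array([602.1, -48.5]), array([61.9, 65.3]), 'rect heading(rad,left of +y)', 0.146, 'mean', array([602.2, -51.7]), 'pca', 1.208)
[(np.float64(0.642), np.float64(-0.082), np.float64(0.002)), (np.float64(0.636), np.float64(-0.082), np.float64(0.006)), (np.float64(0.636), np.float64(-0.08), np.float64(0.019)), (np.float64(0.64), np.float64(-0.077), np.float64(0.039)), (np.float64(0.641), np.float64(-0.075), np.float64(0.05)), (np.float64(0.637), np.float64(-0.075), np.float64(0.053)), (np.float64(0.713), np.float64(-0.052), np.float64(0.171)), (np.float64(0.627), np.float64(-0.075), np.float64(0.056)), (np.float64(0.624), np.float64(-0.074), np.float64(0.058)), (np.float64(
[... 1082 characters left out ...]
, np.float64(-0.122), np.float64(0.001)), (np.float64(0.627), np.float64(-0.123), np.float64(0.001)), (np.float64(0.619), np.float64(-0.124), np.float64(0.001)), (np.float64(0.611), np.float64(-0.125), np.float64(0.001)), (np.float64(0.603), np.float64(-0.126), np.float64(0.001)), (np.float64(0.595), np.float64(-0.127), np.float64(0.001)), (np.float64(0.587), np.float64(-0.128), np.float64(0.001)), (np.float64(0.637), np.float64(-0.096), np.float64(0.075)), (np.float64(0.637), np.float64(-0.094), np.float64(0.08)), (np.float64(0.635), np.float64(-0.093), np.float64(0.084)), (np.float64(0.631), np.float64(-0.093), np.float64(0.085)), (np.float64(0.627), np.float64(-0.093), np.float64(0.085))]
```

Run:
```python
import station
print([k for k in dir(station) if not k.startswith("__")])
print(getattr(station,"nose_length",None))
from station import *
from meas import *
o=get_obs();T=o["eef_pos"]
for n in("wrist","side"):
    c=read_camera(n);P=cloud(c)
    hand=(c["pixels"].max(2)<50)&(c["depth"]>0)&(P[...,2]>.031)
    for s in(1,-1):
        Q=P[hand&((P[...,1]-T[1])*s>.01)&(abs(P[...,1]-T[1])<.08)&(abs(P[...,0]-T[0])<.03)]
        Q=Q[np.argsort(Q[:,2])]
        print(n,s,Q[:8:2].round(3).tolist())
```

```text
['PlanningError', 'get_obs', 'hand_in', 'nose_length', 'read_camera']
0.017
wrist 1 [[0.638, -0.03, 0.031], [0.633, -0.029, 0.031], [0.637, -0.03, 0.032], [0.634, -0.03, 0.032]]
wrist -1 [[0.627, -0.075, 0.031], [0.626, -0.075, 0.032], [0.623, -0.075, 0.032], [0.62, -0.075, 0.032]]
side 1 [[0.627, -0.015, 0.045], [0.623, -0.016, 0.051], [0.624, -0.016, 0.055], [0.625, -0.017, 0.058]]
side -1 [[0.631, -0.075, 0.038], [0.631, -0.075, 0.043], [0.622, -0.071, 0.05], [0.621, -0.07, 0.056]]
```

Run:
```python
from meas import *
for n,T in(("wrist1",(.675,-.050,.178)),("side1",(.675,-.050,.178)),("wrist0",(.25,-.626,.223)),("scene1",(.675,-.05,.178))):
    c=dict(np.load(n+".npz"));P=cloud(c)
    m=(c["depth"]>0)&(np.hypot(P[...,0]-T[0],P[...,1]-T[1])<.08)&(P[...,2]>.1)
    Q=P[m];Q=Q[np.argsort(Q[:,2])];print(n,len(Q),(Q[:60:10]-T).round(3).tolist())
```

```text
wrist1 31936 [[-0.005, 0.026, 0.008], [0.005, -0.019, 0.009], [-0.005, -0.019, 0.009], [-0.012, 0.026, 0.01], [-0.006, 0.026, 0.01], [0.0, -0.019, 0.01]]
side1 3291 [[0.0, -0.016, 0.003], [0.006, -0.017, 0.011], [-0.003, 0.036, 0.015], [-0.015, 0.034, 0.017], [-0.006, 0.034, 0.02], [0.002, -0.017, 0.021]]
wrist0 32750 [[0.014, -0.041, 0.021], [-0.018, 0.038, 0.022], [0.019, -0.039, 0.022], [-0.025, 0.035, 0.022], [0.021, -0.038, 0.022], [-0.022, 0.036, 0.023]]
scene1 3629 [[0.006, 0.026, 0.012], [0.006, 0.031, 0.02], [0.0, -0.026, 0.025], [0.005, 0.03, 0.029], [0.008, -0.029, 0.034], [0.001, -0.024, 0.038]]
```

Depth readings show the fingertips about 9 mm above the TCP at this opening, not ahead of it as the text says. They have passed just over the tin's top at z≈0.03 with no force, and the tin hasn't moved. I'll back off and go down lower, trusting the images and watching the force.

>>> send_rows(
  commands=[
    {"translation": [0,0,-0.006],"rot": [0,0,0],"grip": 0.045},
    {"translation": [0,-0.01,0],"rot": [0,0,0],"grip": 0.045},
    {"translation": [0,-0.01,0],"rot": [0,0,0],"grip": 0.045},
    {"translation": [0,-0.015,0],"rot": [0,0,0],"grip": 0.045},
    {"translation": [0,0,0],"rot": [0,0,0],"grip": 0.045},
  ],
)

```text
t: 5.38
eef_pos: [0.6685, -0.051, 0.0268]
tool_rot: [0.001, -0.707, 0.707, -0.001]
contact_force: [0.7, -0.2, 0.1]
gripper_width: 0.528
```

>>> send_rows(
  commands=[
    {"translation": [0,0,0.005],"rot": [0,0,0],"grip": 0.045},
    {"translation": [0,0,0.004],"rot": [0,0,0],"grip": 0.045},
    {"translation": [0,0,0.004],"rot": [0,0,0],"grip": 0.045},
    {"translation": [0,0,0.003],"rot": [0,0,0],"grip": 0.045},
    {"translation": [0,0,0],"rot": [0,0,0],"grip": 0.045},
  ],
)

```text
t: 5.8
eef_pos: [0.6644, -0.0512, 0.0088]
tool_rot: [-0.001, -0.707, 0.707, 0.001]
contact_force: [-0.6, -0.0, -0.8]
gripper_width: 0.526
```

```bash
cat > tips.py <<'E'
from station import *
from meas import *
def tips(zmin=.004):
    o=get_obs();T=o["eef_pos"];c=read_camera("wrist");P=cloud(c)
    m=(c["depth"]>0)&(c["pixels"].max(2)<50)&(np.hypot(P[...,0]-T[0],P[...,1]-T[1])<.06)&(P[...,2]>zmin)
    Q=P[m];Q=Q[np.argsort(Q[:,2])];print("t",o["t"],"tcp",T.round(4),"F",np.round(o["contact_force"],1),"tips",Q[:60:10].round(3).tolist())
    return c
E
python3 - <<'E'
from tips import *
c=tips();print(tin(c,(.54,.64,-.14,.04)));cv2.imwrite("pics/w4.png",c["pixels"][:,:,::-1])
E
```

```text
t 5.8 tcp [ 0.6644 -0.0512  0.0088] F [-0.6 -0.  -0.8] tips [[0.635, -0.079, 0.008], [0.668, -0.075, 0.02], [0.657, -0.075, 0.021], [0.664, -0.075, 0.022], [0.67, -0.075, 0.023], [0.662, -0.03, 0.024]]
(array([620.4, -52.3]), array([29.8, 60.3]), 'rect heading(rad,left of +y)', 0.141, 'mean', array([621.9, -53.5]), 'pca', 0.079)
```

View pics/w4.png

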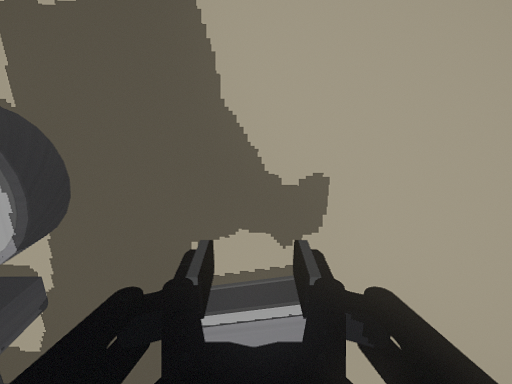

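The wrist view shows the tips at rows about 240 over bare table, beside the tin (tin face at rows 280–325). Tip height is about 0.019 with the TCP at 0.009, so I'll go a bit lower.

>>> send_rows(
  commands=[
    {"translation": [0,0,0.003],"rot": [0,0,0],"grip": 0.045},
    {"translation": [0,0,0.003],"rot": [0,0,0],"grip": 0.045},
    {"translation": [0,0,0.003],"rot": [0,0,0],"grip": 0.045},
    {"translation": [0,0,0],"rot": [0,0,0],"grip": 0.045},
    {"translation": [0,0.002,0],"rot": [0,0,0],"grip": 0.045},
  ],
)

```text
t: 6.27
eef_pos: [0.6638, -0.0511, 0.0007]
tool_rot: [0.0, -0.707, 0.707, 0.0]
contact_force: [-0.9, -0.1, 0.3]
gripper_width: 0.525
```

Run:
```python
from tips import *
c=tips()
```

```text
t 6.2667 tcp [ 0.6638 -0.0511  0.0007] F [-0.9 -0.1  0.3] tips [[0.635, -0.078, 0.005], [0.656, -0.075, 0.012], [0.666, -0.075, 0.013], [0.653, -0.075, 0.014], [0.665, -0.075, 0.015], [0.673, -0.028, 0.015]]
```

>>> send_rows(
  commands=[
    {"translation": [0,0.004,0],"rot": [0,0,0],"grip": 0.045},
    {"translation": [0,0.004,0],"rot": [0,0,0],"grip": 0.045},
    {"translation": [0,0.004,0],"rot": [0,0,0],"grip": 0.045},
    {"translation": [0,0.004,0],"rot": [0,0,0],"grip": 0.045},
    {"translation": [0,0.004,0],"rot": [0,0,0],"grip": 0.045},
  ],
)

```text
t: 6.73
eef_pos: [0.6435, -0.0514, 0.0011]
tool_rot: [0.0, -0.707, 0.707, -0.0]
contact_force: [0.8, -0.4, -0.2]
gripper_width: 0.527
```

>>> send_rows(
  commands=[
    {"translation": [0,0.003,0],"rot": [0,0,0],"grip": 0.045},
    {"translation": [0,0.003,0],"rot": [0,0,0],"grip": 0.045},
    {"translation": [0,0.003,0],"rot": [0,0,0],"grip": 0.045},
    {"translation": [0,0.003,0],"rot": [0,0,0],"grip": 0.045},
    {"translation": [0,0.003,0],"rot": [0,0,0],"grip": 0.045},
  ],
)

```text
t: 7.15
eef_pos: [0.6288, -0.051, 0.0011]
tool_rot: [0.0, -0.707, 0.707, -0.0]
contact_force: [1.7, 0.0, 0.0]
gripper_width: 0.531
```

Run:
```python
from tips import *
c=tips();cv2.imwrite("pics/w5.png",c["pixels"][:,:,::-1])
for n in("side",):
    c=read_camera(n);print(tin(c,(.53,.635,-.14,.04)))
```

```text
t 7.15 tcp [ 0.6288 -0.051   0.0011] F [1.7 0.  0. ] tips [[0.616, -0.007, 0.005], [0.625, -0.074, 0.012], [0.621, -0.074, 0.013], [0.621, -0.03, 0.014], [0.63, -0.03, 0.014], [0.626, -0.029, 0.015]]
(array([586.6, -42.9]), array([ 72.4, 106.4]), 'rect heading(rad,left of +y)', 0.01, 'mean', array([585.5, -43.7]), 'pca', 0.039)
```

View pics/w5.png

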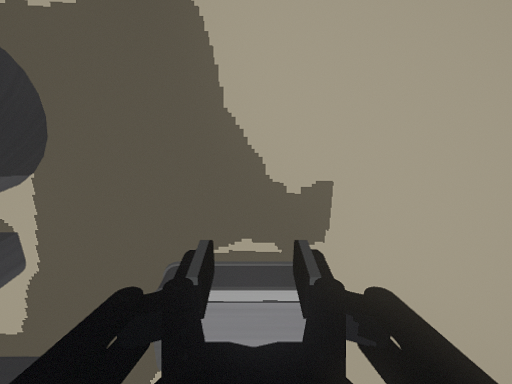

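The tin's side is now flush with both fingers (rows 265–345, face horizontal). About 14 mm more to centre it.

>>> send_rows(
  commands=[
    {"translation": [0,0.003,0],"rot": [0,0,0],"grip": 0.045},
    {"translation": [0,0.003,0],"rot": [0,0,0],"grip": 0.045},
    {"translation": [0,0.003,0],"rot": [0,0,0],"grip": 0.045},
    {"translation": [0,0.003,0],"rot": [0,0,0],"grip": 0.045},
    {"translation": [0,0.002,0],"rot": [0,0,0],"grip": 0.045},
  ],
)

```text
t: 7.67
eef_pos: [0.6143, -0.0511, 0.001]
tool_rot: [0.0, -0.707, 0.707, -0.0]
contact_force: [1.8, -0.6, 0.7]
gripper_width: 0.528
```

>>> send_rows(
  commands=[
    {"translation": [0,0,0],"rot": [0,0,0],"grip": 0.045},
    {"translation": [0,-0.01,0],"rot": [0,0,0],"grip": 0.045},
    {"translation": [0,-0.02,0],"rot": [0,0,0],"grip": 0.045},
    {"translation": [0,-0.02,-0.01],"rot": [0,0,0],"grip": 0.045},
    {"translation": [0,-0.01,-0.04],"rot": [0,0,0],"grip": 0.045},
  ],
)

```text
t: 8.08
eef_pos: [0.671, -0.051, 0.0449]
tool_rot: [-0.004, -0.707, 0.707, 0.004]
contact_force: [0.1, -0.8, -0.5]
gripper_width: 0.527
```

>>> send_rows(
  commands=[
    {"translation": [0,0,-0.02],"rot": [0,0,-7],"grip": 0.025},
    {"translation": [0,0,-0.02],"rot": [0,0,-7],"grip": 0.025},
    {"translation": [0,0,0],"rot": [0,0,-7],"grip": 0.025},
    {"translation": [0,0,0],"rot": [0,0,-7],"grip": 0.025},
    {"translation": [0,0,0],"rot": [0,0,-7],"grip": 0.025},
  ],
)

```text
t: 8.5
eef_pos: [0.674, -0.0514, 0.0911]
tool_rot: [0.0, 0.888, -0.459, -0.0]
contact_force: [-0.1, -0.6, -0.5]
gripper_width: 0.294
```

Run:
```python
from tips import *
o=get_obs();print(o["t"],o["eef_pos"],np.round(o["q"],2))
for n in("side","wrist","scene"):
    c=read_camera(n);print(n,tin(c,(.52,.63,-.14,.04)))
```

```text
8.5 [ 0.67401388 -0.0514301   0.09107413] [ 0.19  0.63 -0.3   1.64  0.22  0.9  -1.15]
side (array([569.5, -43.4]), array([ 63.5, 105.6]), 'rect heading(rad,left of +y)', 0.004, 'mean', array([570.4, -43.2]), 'pca', 0.027)
wrist (array([572.2, -22.6]), array([62.8, 53.5]), 'rect heading(rad,left of +y)', -1.571, 'mean', array([578.4, -18.4]), 'pca', 0.898)
scene (array([572.8, -28.2]), array([61.7, 62.8]), 'rect heading(rad,left of +y)', 1.542, 'mean', array([574.4, -22.1]), 'pca', 1.066)
```

The tin is now square, at about (0.571, -0.045). I'll finish turning the hand and go behind it.

>>> send_rows(
  commands=[
    {"translation": [0,0,0],"rot": [0,0,-7],"grip": 0.02},
    {"translation": [0,0,0],"rot": [0,0,-7],"grip": 0.02},
    {"translation": [0,0,0],"rot": [0,0,-7],"grip": 0.02},
    {"translation": [0,0,0],"rot": [0,0,-7],"grip": 0.02},
    {"translation": [0,0,0],"rot": [0,0,-7],"grip": 0.02},
  ],
)

```text
t: 9.07
eef_pos: [0.6742, -0.0512, 0.0905]
tool_rot: [0.0, 0.985, -0.173, -0.001]
contact_force: [-0.0, 0.3, -0.2]
gripper_width: 0.237
```

>>> send_rows(
  commands=[
    {"translation": [0,0,0],"rot": [0,0,-7],"grip": 0.02},
    {"translation": [0,0,0],"rot": [0,0,-7],"grip": 0.02},
    {"translation": [0,0,0],"rot": [0,0,-6],"grip": 0.02},
    {"translation": [0,0.02,0],"rot": [0,0,0],"grip": 0.02},
    {"translation": [0,0.025,0],"rot": [0,0,0],"grip": 0.02},
  ],
)

```text
t: 9.48
eef_pos: [0.6743, -0.0931, 0.0907]
tool_rot: [-0.001, 1.0, 0.0, -0.0]
contact_force: [1.2, 0.2, 0.3]
gripper_width: 0.234
```

>>> send_rows(
  commands=[
    {"translation": [-0.02,0.01,0],"rot": [0,0,0],"grip": 0.02},
    {"translation": [-0.02,0.01,0],"rot": [0,0,0],"grip": 0.02},
    {"translation": [-0.02,0.01,0],"rot": [0,0,0],"grip": 0.02},
    {"translation": [-0.02,0.01,0],"rot": [0,0,0],"grip": 0.02},
    {"translation": [-0.02,0.005,0],"rot": [0,0,0],"grip": 0.02},
  ],
)

```text
t: 9.9
eef_pos: [0.573, -0.1427, 0.0904]
tool_rot: [0.0, 1.0, -0.003, -0.001]
contact_force: [0.3, -0.7, -0.2]
gripper_width: 0.238
```

Run:
```python
from tips import *
c=tips(.035);print(np.round(get_obs()["q"],2),get_obs()["tool_rot"].round(4))
print("wrist",tin(c,(.52,.63,-.14,.04)));cv2.imwrite("pics/w6.png",c["pixels"][:,:,::-1])
for n in("side","scene"):
    c=read_camera(n);print(n,tin(c,(.52,.63,-.14,.04)))
    np.savez(n+"6.npz",**c)
```

```text
t 9.9 tcp [ 0.573  -0.1427  0.0904] F [ 0.3 -0.7 -0.2] tips [[0.583, -0.133, 0.103], [0.561, -0.132, 0.105], [0.591, -0.137, 0.106], [0.552, -0.137, 0.106], [0.582, -0.136, 0.107], [0.582, -0.141, 0.107]]
[ 0.55  0.55 -0.54  1.85  0.37  0.85 -0.18] [ 0.001   1.     -0.0039 -0.0032]
wrist (array([571.6, -50. ]), array([100.1,  60.6]), 'rect heading(rad,left of +y)', -0.0, 'mean', array([571.8, -45.6]), 'pca', 0.008)
side (array([569.5, -43.1]), array([ 63.5, 106.3]), 'rect heading(rad,left of +y)', 0.004, 'mean', array([570.3, -41.8]), 'pca', 0.002)
scene (array([572.8, -49.3]), array([104.2,  64.1]), 'rect heading(rad,left of +y)', -0.019, 'mean', array([572.3, -46.9]), 'pca', -0.02)
```

View pics/w6.png

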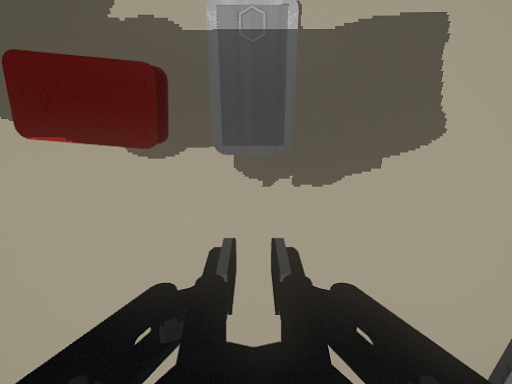

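The tin is square but about 2 mm to the -x side of the gate's centre line. The wrist view shows its near end at row 150 and the hand centred behind it. I'll go down, turn the hand 2° and push, which drifts the tin about 2 mm back toward centre.

>>> send_rows(
  commands=[
    {"translation": [-0.002,0,0.025],"rot": [0,0,1],"grip": 0.02},
    {"translation": [0,0,0.025],"rot": [0,0,1],"grip": 0.02},
    {"translation": [0,0,0.02],"rot": [0,0,0],"grip": 0.02},
    {"translation": [0,0,0.01],"rot": [0,0,0],"grip": 0.02},
    {"translation": [0,0,0],"rot": [0,0,0],"grip": 0.02},
  ],
)

```text
t: 10.47
eef_pos: [0.5717, -0.1402, 0.0086]
tool_rot: [-0.001, 1.0, -0.018, -0.002]
contact_force: [-0.2, 0.5, 0.5]
gripper_width: 0.237
```

>>> send_rows(
  commands=[
    {"translation": [0,0,0.004],"rot": [0,0,0],"grip": 0.02},
    {"translation": [0,0,0.003],"rot": [0,0,0],"grip": 0.02},
    {"translation": [0,0,0.002],"rot": [0,0,0],"grip": 0.02},
    {"translation": [0,0,0],"rot": [0,0,0],"grip": 0.02},
    {"translation": [0,0,0],"rot": [0,0,0],"grip": 0.02},
  ],
)

```text
t: 10.88
eef_pos: [0.573, -0.1413, 0.0025]
tool_rot: [0.0, 1.0, -0.018, 0.0]
contact_force: [0.6, 0.9, -0.9]
gripper_width: 0.232
```

Run:
```python
from tips import *
c=tips(.004);print(get_obs()["tool_rot"].round(4))
```

```text
t 10.8833 tcp [ 0.573  -0.1413  0.0025] F [ 0.6  0.9 -0.9] tips [[0.562, -0.132, 0.013], [0.583, -0.131, 0.017], [0.582, -0.134, 0.018], [0.553, -0.135, 0.018], [0.583, -0.132, 0.019], [0.553, -0.135, 0.019]]
[ 1.000e-04  9.998e-01 -1.790e-02  4.000e-04]
```

>>> send_rows(
  commands=[
    {"translation": [-0.001,-0.006,0.002],"rot": [0,0,0],"grip": 0.02},
    {"translation": [0,-0.006,0.001],"rot": [0,0,0],"grip": 0.02},
    {"translation": [0,-0.006,0],"rot": [0,0,0],"grip": 0.02},
    {"translation": [0,-0.005,0],"rot": [0,0,0],"grip": 0.02},
    {"translation": [0,-0.004,0],"rot": [0,0,0],"grip": 0.02},
  ],
)

```text
t: 11.35
eef_pos: [0.5727, -0.1127, -0.001]
tool_rot: [-0.0, 1.0, -0.017, 0.0]
contact_force: [0.4, -0.2, 0.5]
gripper_width: 0.238
```

>>> send_rows(
  commands=[
    {"translation": [0,-0.003,0],"rot": [0,0,0],"grip": 0.02},
    {"translation": [0,-0.003,0],"rot": [0,0,0],"grip": 0.02},
    {"translation": [0,-0.003,0],"rot": [0,0,0],"grip": 0.02},
    {"translation": [0,-0.003,0],"rot": [0,0,0],"grip": 0.02},
    {"translation": [0,-0.003,0],"rot": [0,0,0],"grip": 0.02},
  ],
)

```text
t: 11.77
eef_pos: [0.5731, -0.0996, -0.001]
tool_rot: [0.0, 1.0, -0.018, 0.0]
contact_force: [-0.5, -2.9, 1.4]
gripper_width: 0.235
```

>>> send_rows(
  commands=[
    {"translation": [0,-0.003,0],"rot": [0,0,0],"grip": 0.02},
    {"translation": [0,-0.003,0],"rot": [0,0,0],"grip": 0.02},
    {"translation": [0,-0.003,0],"rot": [0,0,0],"grip": 0.02},
    {"translation": [0,-0.003,0],"rot": [0,0,0],"grip": 0.02},
    {"translation": [0,-0.003,0],"rot": [0,0,0],"grip": 0.02},
  ],
)

```text
t: 12.18
eef_pos: [0.5737, -0.0839, -0.0011]
tool_rot: [0.0, 1.0, -0.018, 0.0]
contact_force: [-0.2, -2.3, 1.1]
gripper_width: 0.233
```

Run:
```python
from tips import *
c=tips(.004);print(get_obs()["tool_rot"].round(4));cv2.imwrite("pics/w7.png",c["pixels"][:,:,::-1])
print("wrist",tin(c,(.52,.63,-.14,.06)))
for n in("side","scene"):
    c=read_camera(n);print(n,tin(c,(.52,.63,-.14,.06)))
```

```text
t 12.1833 tcp [ 0.5737 -0.0839 -0.0011] F [-0.2 -2.3  1.1] tips [[0.563, -0.084, 0.016], [0.583, -0.087, 0.017], [0.583, -0.09, 0.019], [0.595, -0.079, 0.021], [0.551, -0.077, 0.023], [0.583, -0.078, 0.023]]
[-3.000e-04  9.998e-01 -1.740e-02  1.000e-04]
wrist (array([574.2, -33.3]), array([126.8,  60.6]), 'rect heading(rad,left of +y)', -0.035, 'mean', array([574.9, -15.6]), 'pca', -0.031)
side (array([571.1, -27.1]), array([127. ,  65.1]), 'rect heading(rad,left of +y)', -0.042, 'mean', array([572.8, -20. ]), 'pca', -0.008)
scene (array([574.9, -27.2]), array([112.4,  61.1]), 'rect heading(rad,left of +y)', -0.027, 'mean', array([575.3, -22.4]), 'pca', -0.023)
```

View pics/w7.png

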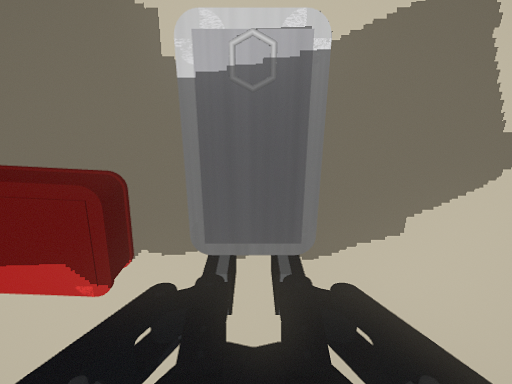

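The tin is flush against both fingers (contact row about 250) and its centre is on the gate's centre line. Now I'll turn the hand back to 0° about the tin's centre while pushing.

>>> send_rows(
  commands=[
    {"translation": [0.0003,-0.003,0],"rot": [0,0,-0.2],"grip": 0.02},
    {"translation": [0.0003,-0.003,0],"rot": [0,0,-0.2],"grip": 0.02},
    {"translation": [0.0003,-0.003,0],"rot": [0,0,-0.2],"grip": 0.02},
    {"translation": [0.0003,-0.003,0],"rot": [0,0,-0.2],"grip": 0.02},
    {"translation": [0.0003,-0.003,0],"rot": [0,0,-0.2],"grip": 0.02},
  ],
)

```text
t: 12.75
eef_pos: [0.5755, -0.0686, -0.0012]
tool_rot: [-0.0, 1.0, -0.009, -0.0]
contact_force: [-0.7, 0.0, -0.1]
gripper_width: 0.235
```

>>> send_rows(
  commands=[
    {"translation": [0.0003,-0.003,0],"rot": [0,0,-0.2],"grip": 0.02},
    {"translation": [0.0003,-0.003,0],"rot": [0,0,-0.2],"grip": 0.02},
    {"translation": [0.0003,-0.003,0],"rot": [0,0,-0.2],"grip": 0.02},
    {"translation": [0.0003,-0.003,0],"rot": [0,0,-0.2],"grip": 0.02},
    {"translation": [0.0003,-0.003,0],"rot": [0,0,-0.2],"grip": 0.02},
  ],
)

```text
t: 13.17
eef_pos: [0.5772, -0.0539, -0.0011]
tool_rot: [-0.0, 1.0, -0.0, -0.0]
contact_force: [-0.2, -0.7, -1.2]
gripper_width: 0.233
```

Run:
```python
from tips import *
c=tips(.004);print(get_obs()["tool_rot"].round(4));cv2.imwrite("pics/w8.png",c["pixels"][:,:,::-1])
print("wrist",tin(c,(.545,.602,-.04,.08)))
for n in("side","scene"):
    c=read_camera(n);print(n,tin(c,(.52,.63,-.06,.08)))
    im=ortho(c,.033,.5,.66,-.08,.30,2000);cv2.imwrite(f"pics/o8{n}.png",im[:,:,::-1])
```

```text
t 13.1667 tcp [ 0.5772 -0.0539 -0.0011] F [-0.2 -0.7 -1.2] tips [[0.566, -0.054, 0.015], [0.586, -0.056, 0.017], [0.586, -0.057, 0.018], [0.586, -0.058, 0.019], [0.556, -0.048, 0.022], [0.586, -0.051, 0.023]]
[-3.e-04  1.e+00  3.e-04  1.e-04]
wrist (array([574.1,   9.6]), array([ 56.8, 101.1]), 'rect heading(rad,left of +y)', 0.001, 'mean', array([574.1,  16.6]), 'pca', -0.005)
side (array([574.2,   4.3]), array([ 62.4, 125.7]), 'rect heading(rad,left of +y)', 0.005, 'mean', array([574.3,  10.8]), 'pca', 0.007)
scene (array([576.8,   4.5]), array([ 62.9, 110.9]), 'rect heading(rad,left of +y)', 0.022, 'mean', array([576.5,   6. ]), 'pca', 0.005)
```

View pics/o8scene.png

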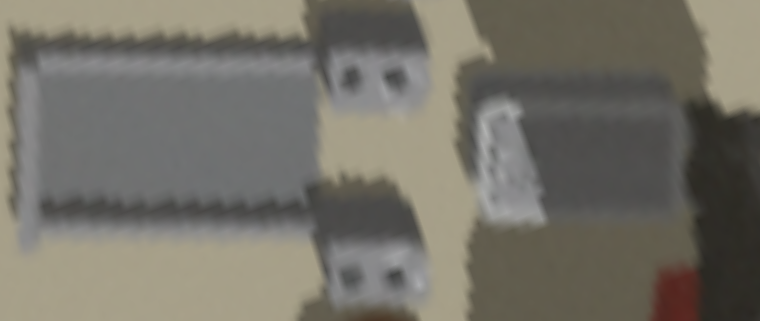

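View pics/w8.png

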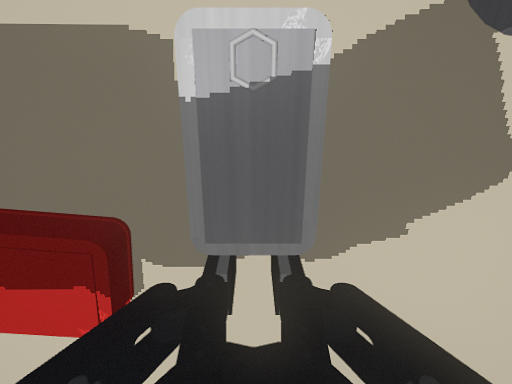

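Run:
```python
from meas import *
c=dict(np.load("wrist1.npz"));P=cloud(c)
for y0 in (.09,.105,.12):
    m=(P[...,2]>.034)&(P[...,2]<.042)&(abs(P[...,1]-y0)<.008)&(P[...,0]>.5)&(P[...,0]<.66);Q=P[m]
    for s in(1,-1):
        R=Q[(Q[:,0]-.575)*s>0]
        if len(R): print("block",y0,s,len(R),R[:,0].min().round(4),R[:,0].max().round(4),R[:,1].min().round(4),R[:,1].max().round(4))
for y0 in(.16,.19):
    m=(abs(P[...,2]-.014)<.003)&(abs(P[...,1]-y0)<.015)&(P[...,0]>.5)&(P[...,0]<.66);Q=P[m]
    for s in(1,-1):
        R=Q[(Q[:,0]-.575)*s>0]
        if len(R): print("rail",y0,s,len(R),R[:,0].min().round(4),R[:,0].max().round(4))
print(c["pixels"].shape)
```

```text
block 0.09 1 257 0.6072 0.6367 0.087 0.098
block 0.09 -1 47 0.5267 0.5414 0.0878 0.098
block 0.105 1 372 0.6061 0.6367 0.097 0.113
block 0.105 -1 57 0.5387 0.5425 0.097 0.1126
block 0.12 1 387 0.6058 0.6369 0.1121 0.128
block 0.12 -1 106 0.5294 0.5424 0.112 0.128
rail 0.16 1 146 0.6121 0.6208
rail 0.16 -1 157 0.5271 0.5372
rail 0.19 1 190 0.612 0.621
rail 0.19 -1 171 0.5275 0.537
(384, 512, 3)
```

The wrist depth view puts the gap centre at x≈0.5744 in the arm's frame, entry at y≈0.087. The tin is flush and centred on the hand at 0.577, so I'll steer it back about 2.5 mm before it enters.

>>> send_rows(
  commands=[
    {"translation": [0,-0.0025,0],"rot": [0,0,-0.5],"grip": 0.02},
    {"translation": [0,-0.0025,0],"rot": [0,0,-0.5],"grip": 0.02},
    {"translation": [0,-0.0025,0],"rot": [0,0,-0.5],"grip": 0.02},
    {"translation": [0,-0.0025,0],"rot": [0,0,-0.5],"grip": 0.02},
    {"translation": [-0.0005,-0.002,0],"rot": [0,0,0.4],"grip": 0.02},
  ],
)

```text
t: 13.73
eef_pos: [0.5767, -0.0421, -0.001]
tool_rot: [0.0, 1.0, 0.014, 0.0]
contact_force: [-0.7, -2.6, 1.5]
gripper_width: 0.232
```

>>> send_rows(
  commands=[
    {"translation": [-0.0005,-0.002,0],"rot": [0,0,0.4],"grip": 0.02},
    {"translation": [-0.0005,-0.002,0],"rot": [0,0,0.4],"grip": 0.02},
    {"translation": [-0.0005,-0.002,0],"rot": [0,0,0.4],"grip": 0.02},
    {"translation": [-0.0004,-0.002,0],"rot": [0,0,0.4],"grip": 0.02},
    {"translation": [0,-0.002,0],"rot": [0,0,0],"grip": 0.02},
  ],
)

```text
t: 14.15
eef_pos: [0.5744, -0.0323, -0.001]
tool_rot: [0.0, 1.0, -0.001, -0.0]
contact_force: [-0.4, -2.1, 1.5]
gripper_width: 0.239
```

Run:
```python
from tips import *
c=tips(.004);print(get_obs()["tool_rot"].round(4));cv2.imwrite("pics/w9.png",c["pixels"][:,:,::-1])
print("wrist",tin(c,(.53,.62,-.02,.082)))
for n in("side","scene"):
    c=read_camera(n);print(n,tin(c,(.52,.63,-.03,.082)))
```

```text
t 14.15 tcp [ 0.5744 -0.0323 -0.001 ] F [-0.4 -2.1  1.5] tips [[0.583, -0.031, 0.015], [0.563, -0.033, 0.017], [0.563, -0.037, 0.018], [0.563, -0.036, 0.019], [0.55, -0.026, 0.022], [0.554, -0.026, 0.023]]
[-1.e-04  1.e+00 -2.e-04  1.e-04]
wrist (array([573.2,  30.3]), array([102.8,  60.6]), 'rect heading(rad,left of +y)', -0.001, 'mean', array([573.3,  37.5]), 'pca', 0.002)
side (array([571.4,  26.3]), array([114.2,  62.7]), 'rect heading(rad,left of +y)', -0.006, 'mean', array([571.7,  31. ]), 'pca', -0.004)
scene (array([573.,  27.]), array([ 62. , 108.4]), 'rect heading(rad,left of +y)', 0.007, 'mean', array([573.5,  27.8]), 'pca', -0.004)
```

View pics/w9.png

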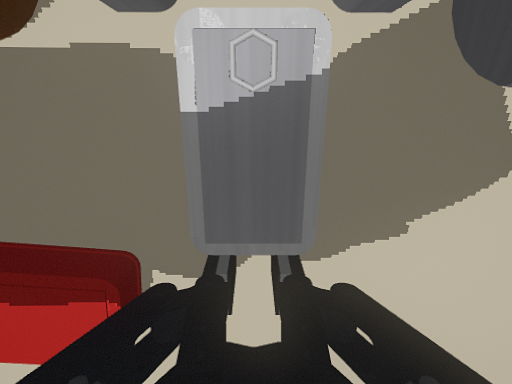

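The blocks are visible at the top of the view (inner edges at columns about 173 and 335). The tin spans columns 177–330, so it is centred and square. Pushing straight on.

>>> send_rows(
  commands=[
    {"translation": [0,-0.003,0],"rot": [0,0,0],"grip": 0.02},
    {"translation": [0,-0.003,0],"rot": [0,0,0],"grip": 0.02},
    {"translation": [0,-0.003,0],"rot": [0,0,0],"grip": 0.02},
    {"translation": [0,-0.003,0],"rot": [0,0,0],"grip": 0.02},
    {"translation": [0,-0.003,0],"rot": [0,0,0],"grip": 0.02},
  ],
)

```text
t: 14.72
eef_pos: [0.5744, -0.0168, -0.0012]
tool_rot: [-0.0, 1.0, -0.0, -0.0]
contact_force: [1.1, -1.3, 0.0]
gripper_width: 0.233
```

>>> send_rows(
  commands=[
    {"translation": [0,-0.003,0],"rot": [0,0,0],"grip": 0.02},
    {"translation": [0,-0.003,0],"rot": [0,0,0],"grip": 0.02},
    {"translation": [0,-0.003,0],"rot": [0,0,0],"grip": 0.02},
    {"translation": [0,-0.003,0],"rot": [0,0,0],"grip": 0.02},
    {"translation": [0,-0.003,0],"rot": [0,0,0],"grip": 0.02},
  ],
)

```text
t: 15.13
eef_pos: [0.5745, -0.0019, -0.0011]
tool_rot: [-0.0, 1.0, -0.0, -0.0]
contact_force: [0.4, -1.2, 0.4]
gripper_width: 0.238
```

Run:
```python
from tips import *
c=tips(.004);print(get_obs()["tool_rot"].round(4));cv2.imwrite("pics/w10.png",c["pixels"][:,:,::-1])
```

```text
t 15.1333 tcp [ 0.5745 -0.0019 -0.0011] F [ 0.4 -1.2  0.4] tips [[0.583, -0.004, 0.008], [0.584, -0.005, 0.016], [0.583, -0.005, 0.017], [0.584, -0.009, 0.018], [0.563, -0.008, 0.019], [0.55, 0.004, 0.022]]
[-4.e-04  1.e+00  1.e-04  0.e+00]
```

View pics/w10.png

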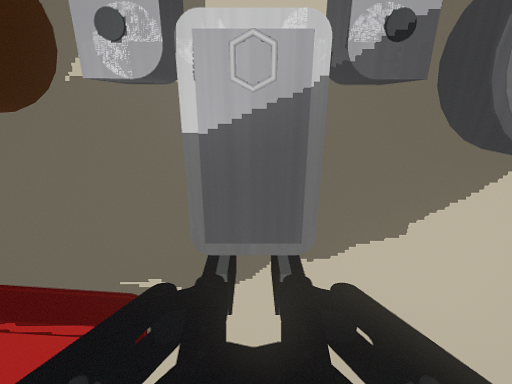

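The tin's leading end is inside the gap (between columns 176 and 330) with almost no side force. Before the hand follows, I'll check the linkage clearance to the jar and the blocks.

Run:
```python
from tips import *
T=get_obs()["eef_pos"]
for n in("wrist","scene","side"):
    c=read_camera(n);P=cloud(c);dark=(c["pixels"].max(2)<45)&(c["depth"]>0)&(abs(P[...,1]-T[1])<.06)&(abs(P[...,0]-T[0])<.12)
    for lo in(.03,.045,.06,.075,.09,.105):
        Q=P[dark&(P[...,2]>lo)&(P[...,2]<lo+.015)]
        if len(Q)>3:print(n,lo,len(Q),(Q[:,0]-T[0]).min().round(3),(Q[:,0]-T[0]).max().round(3),"y",(Q[:,1]-T[1]).min().round(3),(Q[:,1]-T[1]).max().round(3))
c=dict(np.load("side0.npz"));P=cloud(c)
m=(P[...,2]>.07)&(P[...,2]<.08)&(abs(P[...,0]-.46)<.06)&(abs(P[...,1]-.11)<.06);print("jar",len(P[m]),P[m].min(0).round(3),P[m].max(0).round(3))
```

```text
wrist 0.03 716 -0.025 0.022 y -0.012 0.011
wrist 0.045 2448 -0.045 0.043 y -0.014 0.013
wrist 0.06 7583 -0.054 0.05 y -0.014 0.017
wrist 0.075 11907 -0.062 0.06 y -0.013 0.018
wrist 0.09 6090 -0.064 0.062 y 0.005 0.02
scene 0.06 4 -0.012 0.027 y 0.005 0.01
scene 0.075 5 -0.012 0.023 y -0.001 0.015
side 0.03 17 -0.027 0.011 y -0.004 0.01
side 0.045 38 -0.036 0.019 y -0.011 0.018
side 0.06 38 -0.046 0.017 y -0.014 0.018
side 0.075 66 -0.06 0.045 y -0.011 0.022
side 0.09 89 -0.065 0.054 y 0.004 0.023
side 0.105 55 -0.061 0.01 y -0.001 0.023
jar 245 [0.417 0.081 0.07 ] [0.48 0.14 0.08]
```

Clear: the fingers are ±25–27 mm wide at block height and the jar is well outside. Continuing.

>>> send_rows(
  commands=[
    {"translation": [0,-0.003,0],"rot": [0,0,0],"grip": 0.02},
    {"translation": [0,-0.004,0],"rot": [0,0,0],"grip": 0.02},
    {"translation": [0,-0.004,0],"rot": [0,0,0],"grip": 0.02},
    {"translation": [0,-0.004,0],"rot": [0,0,0],"grip": 0.02},
    {"translation": [0,-0.004,0],"rot": [0,0,0],"grip": 0.02},
  ],
)

```text
t: 15.75
eef_pos: [0.5744, 0.0173, -0.0011]
tool_rot: [-0.0, 1.0, -0.0, -0.0]
contact_force: [0.7, -0.3, -0.6]
gripper_width: 0.232
```

>>> send_rows(
  commands=[
    {"translation": [0,-0.004,0],"rot": [0,0,0],"grip": 0.02},
    {"translation": [0,-0.004,0],"rot": [0,0,0],"grip": 0.02},
    {"translation": [0,-0.004,0],"rot": [0,0,0],"grip": 0.02},
    {"translation": [0,-0.004,0],"rot": [0,0,0],"grip": 0.02},
    {"translation": [0,-0.004,0],"rot": [0,0,0],"grip": 0.02},
  ],
)

```text
t: 16.17
eef_pos: [0.5745, 0.0372, -0.0011]
tool_rot: [-0.0, 1.0, -0.0, -0.0]
contact_force: [0.3, -1.2, -0.5]
gripper_width: 0.233
```

>>> send_rows(
  commands=[
    {"translation": [0,-0.004,0],"rot": [0,0,0],"grip": 0.02},
    {"translation": [0,-0.004,0],"rot": [0,0,0],"grip": 0.02},
    {"translation": [0,-0.004,0],"rot": [0,0,0],"grip": 0.02},
    {"translation": [0,-0.004,0],"rot": [0,0,0],"grip": 0.02},
    {"translation": [0,-0.004,0],"rot": [0,0,0],"grip": 0.02},
  ],
)

```text
t: 16.58
eef_pos: [0.5746, 0.0571, -0.0011]
tool_rot: [0.0, 1.0, -0.0, -0.0]
contact_force: [0.2, -1.1, -0.6]
gripper_width: 0.237
```

Run:
```python
from tips import *
c=tips(.004);print(get_obs()["tool_rot"].round(4));cv2.imwrite("pics/w11.png",c["pixels"][:,:,::-1])
c=read_camera("side");cv2.imwrite("pics/s11.png",cv2.resize(c["pixels"][130:250,150:310,::-1],None,fx=4,fy=4,interpolation=cv2.INTER_CUBIC))
```

```text
t 16.5833 tcp [ 0.5746  0.0571 -0.0011] F [ 0.2 -1.1 -0.6] tips [[0.584, 0.053, 0.008], [0.584, 0.047, 0.01], [0.564, 0.057, 0.017], [0.584, 0.055, 0.017], [0.584, 0.051, 0.018], [0.584, 0.047, 0.019]]
[-4.e-04  1.e+00  2.e-04  2.e-04]
```

View pics/w11.png

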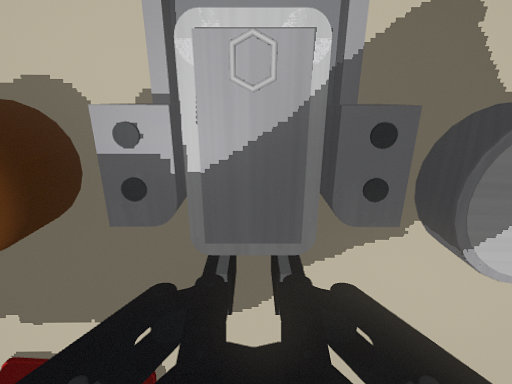

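View pics/s11.png

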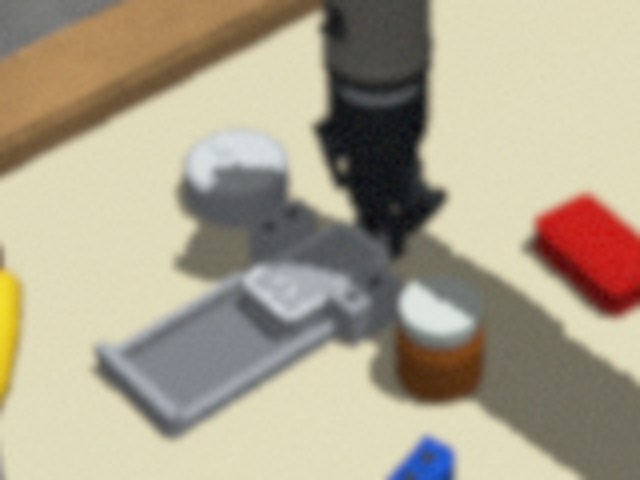

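The tin is centred and square in the gap, with its front past the blocks. The hand follows through.

>>> send_rows(
  commands=[
    {"translation": [0,-0.003,0],"rot": [0,0,0],"grip": 0.02},
    {"translation": [0,-0.003,0],"rot": [0,0,0],"grip": 0.02},
    {"translation": [0,-0.003,0],"rot": [0,0,0],"grip": 0.02},
    {"translation": [0,-0.003,0],"rot": [0,0,0],"grip": 0.02},
    {"translation": [0,-0.003,0],"rot": [0,0,0],"grip": 0.02},
  ],
)

```text
t: 17.1
eef_pos: [0.5747, 0.0718, -0.001]
tool_rot: [0.0, 1.0, -0.0, 0.0]
contact_force: [0.2, -2.0, 1.5]
gripper_width: 0.232
```

>>> send_rows(
  commands=[
    {"translation": [0,-0.003,0],"rot": [0,0,0],"grip": 0.02},
    {"translation": [0,-0.003,0],"rot": [0,0,0],"grip": 0.02},
    {"translation": [0,-0.003,0],"rot": [0,0,0],"grip": 0.02},
    {"translation": [0,-0.003,0],"rot": [0,0,0],"grip": 0.02},
    {"translation": [0,-0.003,0],"rot": [0,0,0],"grip": 0.02},
  ],
)

```text
t: 17.52
eef_pos: [0.5747, 0.0869, -0.001]
tool_rot: [0.0, 1.0, -0.0, 0.0]
contact_force: [0.6, -2.8, 2.8]
gripper_width: 0.234
```

>>> send_rows(
  commands=[
    {"translation": [0,-0.003,0],"rot": [0,0,0],"grip": 0.02},
    {"translation": [0,-0.003,0],"rot": [0,0,0],"grip": 0.02},
    {"translation": [0,-0.003,0],"rot": [0,0,0],"grip": 0.02},
    {"translation": [0,-0.003,0],"rot": [0,0,0],"grip": 0.02},
    {"translation": [0,-0.003,0],"rot": [0,0,0],"grip": 0.02},
  ],
)

```text
t: 17.93
eef_pos: [0.5747, 0.1019, -0.001]
tool_rot: [0.0, 1.0, -0.0, 0.0]
contact_force: [0.4, -3.5, 2.7]
gripper_width: 0.235
```

>>> send_rows(
  commands=[
    {"translation": [0,-0.004,0],"rot": [0,0,0],"grip": 0.02},
    {"translation": [0,-0.004,0],"rot": [0,0,0],"grip": 0.02},
    {"translation": [0,-0.004,0],"rot": [0,0,0],"grip": 0.02},
    {"translation": [0,-0.004,0],"rot": [0,0,0],"grip": 0.02},
    {"translation": [0,-0.004,0],"rot": [0,0,0],"grip": 0.02},
  ],
)

```text
t: 18.35
eef_pos: [0.5745, 0.1223, -0.0011]
tool_rot: [-0.0, 1.0, -0.0, -0.0]
contact_force: [-0.1, -3.1, 3.6]
gripper_width: 0.234
```

>>> send_rows(
  commands=[
    {"translation": [0,-0.004,0],"rot": [0,0,0],"grip": 0.02},
    {"translation": [0,-0.004,0],"rot": [0,0,0],"grip": 0.02},
    {"translation": [0,-0.004,0],"rot": [0,0,0],"grip": 0.02},
    {"translation": [0,-0.004,0],"rot": [0,0,0],"grip": 0.02},
    {"translation": [0,-0.003,0],"rot": [0,0,0],"grip": 0.02},
  ],
)

```text
t: 18.77
eef_pos: [0.5745, 0.1415, -0.0011]
tool_rot: [-0.0, 1.0, -0.0, -0.0]
contact_force: [-0.7, -2.5, 2.8]
gripper_width: 0.235
```

Run:
```python
from tips import *
c=tips(.004);print(get_obs()["tool_rot"].round(4));cv2.imwrite("pics/w12.png",c["pixels"][:,:,::-1])
print("wrist",tin(c,(.545,.604,.12,.30)))
c=read_camera("side");cv2.imwrite("pics/s12.png",cv2.resize(c["pixels"][130:250,150:310,::-1],None,fx=4,fy=4,interpolation=cv2.INTER_CUBIC))
```

```text
t 18.7667 tcp [ 0.5745  0.1415 -0.0011] F [-0.7 -2.5  2.8] tips [[0.607, 0.122, 0.006], [0.584, 0.136, 0.01], [0.542, 0.127, 0.014], [0.584, 0.141, 0.017], [0.583, 0.142, 0.018], [0.564, 0.135, 0.018]]
[-6.e-04  1.e+00  2.e-04  0.e+00]
wrist (array([574. , 192.2]), array([ 58.8, 126.8]), 'rect heading(rad,left of +y)', 0.001, 'mean', array([574. , 209.8]), 'pca', 0.003)
```

View pics/w12.png

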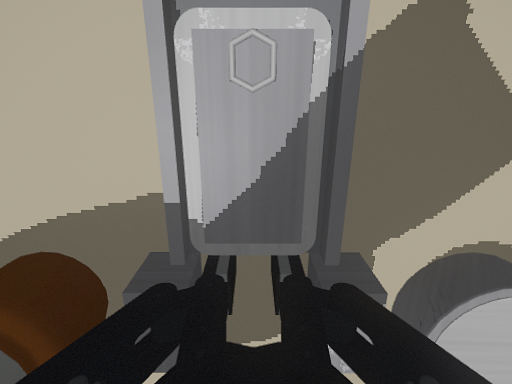

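View pics/s12.png

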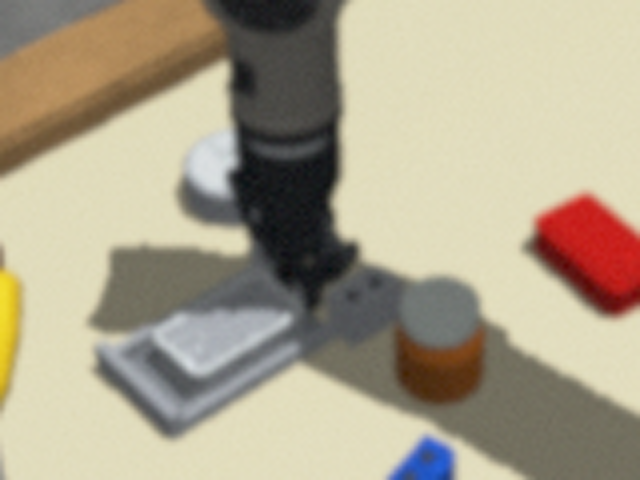

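The tin is centred in the bay with about 25 mm to go. I'll slow down for the contact.

>>> send_rows(
  commands=[
    {"translation": [0,-0.003,0],"rot": [0,0,0],"grip": 0.02},
    {"translation": [0,-0.003,0],"rot": [0,0,0],"grip": 0.02},
    {"translation": [0,-0.003,0],"rot": [0,0,0],"grip": 0.02},
    {"translation": [0,-0.003,0],"rot": [0,0,0],"grip": 0.02},
    {"translation": [0,-0.003,0],"rot": [0,0,0],"grip": 0.02},
  ],
)

```text
t: 19.28
eef_pos: [0.5744, 0.1563, -0.0012]
tool_rot: [-0.0, 1.0, -0.0, -0.0]
contact_force: [-0.5, -1.6, -1.0]
gripper_width: 0.23
```

>>> send_rows(
  commands=[
    {"translation": [0,-0.001,0],"rot": [0,0,0],"grip": 0.02},
    {"translation": [0,-0.001,0],"rot": [0,0,0],"grip": 0.02},
    {"translation": [0,-0.001,0],"rot": [0,0,0],"grip": 0.02},
    {"translation": [0,-0.001,0],"rot": [0,0,0],"grip": 0.02},
    {"translation": [0,-0.001,0],"rot": [0,0,0],"grip": 0.02},
  ],
)

```text
t: 19.7
eef_pos: [0.5746, 0.1608, -0.0011]
tool_rot: [-0.0, 1.0, -0.0, -0.0]
contact_force: [0.8, -0.7, -0.6]
gripper_width: 0.235
```

>>> send_rows(
  commands=[
    {"translation": [0,-0.0005,0],"rot": [0,0,0],"grip": 0.02},
    {"translation": [0,-0.0005,0],"rot": [0,0,0],"grip": 0.02},
    {"translation": [0,-0.0005,0],"rot": [0,0,0],"grip": 0.02},
    {"translation": [0,-0.0005,0],"rot": [0,0,0],"grip": 0.02},
    {"translation": [0,-0.0005,0],"rot": [0,0,0],"grip": 0.02},
  ],
)

```text
t: 20.12
eef_pos: [0.5747, 0.1633, -0.0011]
tool_rot: [-0.0, 1.0, -0.0, 0.0]
contact_force: [-0.4, -1.2, -0.7]
gripper_width: 0.239
```

>>> send_rows(
  commands=[
    {"translation": [0,-0.0005,0],"rot": [0,0,0],"grip": 0.02},
    {"translation": [0,-0.0005,0],"rot": [0,0,0],"grip": 0.02},
    {"translation": [0,-0.0005,0],"rot": [0,0,0],"grip": 0.02},
    {"translation": [0,-0.0005,0],"rot": [0,0,0],"grip": 0.02},
    {"translation": [0,-0.0005,0],"rot": [0,0,0],"grip": 0.02},
  ],
)

```text
t: 20.53
eef_pos: [0.5747, 0.1658, -0.0011]
tool_rot: [0.0, 1.0, -0.0, 0.0]
contact_force: [-0.3, -0.3, -0.7]
gripper_width: 0.232
```

>>> send_rows(
  commands=[
    {"translation": [0,-0.0005,0],"rot": [0,0,0],"grip": 0.02},
    {"translation": [0,-0.0005,0],"rot": [0,0,0],"grip": 0.02},
    {"translation": [0,-0.0005,0],"rot": [0,0,0],"grip": 0.02},
    {"translation": [0,-0.0005,0],"rot": [0,0,0],"grip": 0.02},
    {"translation": [0,-0.0005,0],"rot": [0,0,0],"grip": 0.02},
  ],
)

```text
t: 20.95
eef_pos: [0.5746, 0.1681, -0.0011]
tool_rot: [0.0, 1.0, -0.0, -0.0]
contact_force: [-0.3, -1.6, 0.5]
gripper_width: 0.236
```

Run:
```python
from tips import *
c=tips(.004)
for n in("side","scene"):
    c=read_camera(n);P=cloud(c)
    print(n,tin(c,(.542,.607,.165,.30)))
    cv2.imwrite(f"pics/{n}13.png",ortho(c,.026,.5,.65,.12,.32,3500)[:,:,::-1])
```

```text
t 20.95 tcp [ 0.5746  0.1681 -0.0011] F [-0.3 -1.6  0.5] tips [[0.536, 0.144, 0.007], [0.584, 0.164, 0.009], [0.584, 0.162, 0.01], [0.584, 0.157, 0.011], [0.62, 0.152, 0.014], [0.584, 0.164, 0.017]]
side (array([571.7, 232.7]), array([130.5,  62.7]), 'rect heading(rad,left of +y)', -0.003, 'mean', array([571.4, 236.8]), 'pca', 0.003)
scene (array([574.9, 233.4]), array([ 65.3, 113.3]), 'rect heading(rad,left of +y)', 0.011, 'mean', array([574.1, 233.5]), 'pca', -0.004)
```

View pics/side13.png

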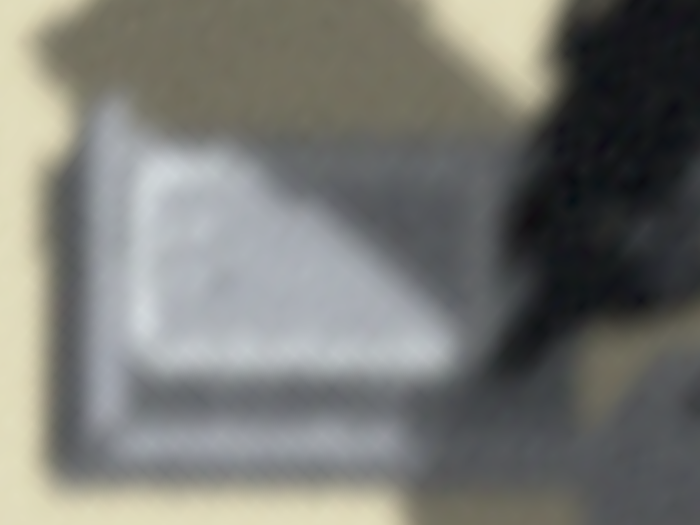

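View pics/scene13.png

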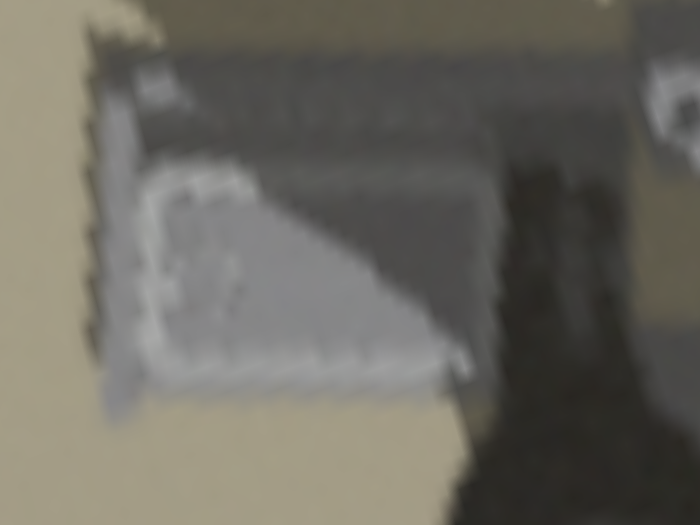

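The tin's front is very close to the stop, or just touching it. I'll creep on until the force rises.

>>> send_rows(
  commands=[
    {"translation": [0,-0.0004,0],"rot": [0,0,0],"grip": 0.02},
    {"translation": [0,-0.0004,0],"rot": [0,0,0],"grip": 0.02},
    {"translation": [0,-0.0004,0],"rot": [0,0,0],"grip": 0.02},
    {"translation": [0,-0.0004,0],"rot": [0,0,0],"grip": 0.02},
    {"translation": [0,-0.0004,0],"rot": [0,0,0],"grip": 0.02},
  ],
)

```text
t: 21.52
eef_pos: [0.5746, 0.1681, -0.0011]
tool_rot: [0.002, 1.0, -0.001, -0.0]
contact_force: [-1.2, -7.1, 4.7]
gripper_width: 0.232
```

>>> send_rows(
  commands=[
    {"translation": [0,-0.0002,0],"rot": [0,0,0],"grip": 0.02},
    {"translation": [0,-0.0002,0],"rot": [0,0,0],"grip": 0.02},
    {"translation": [0,-0.0002,0],"rot": [0,0,0],"grip": 0.02},
    {"translation": [0,-0.0002,0],"rot": [0,0,0],"grip": 0.02},
    {"translation": [0,-0.0002,0],"rot": [0,0,0],"grip": 0.02},
  ],
)

```text
t: 21.93
eef_pos: [0.5746, 0.1681, -0.0011]
tool_rot: [0.002, 1.0, -0.001, -0.001]
contact_force: [-1.4, -8.3, 6.1]
gripper_width: 0.233
```

The hand has stopped advancing at y=0.168 and the force has risen steadily to about 8 N, so the tin is against the stop. I'll back straight off, then lift.

>>> send_rows(
  commands=[
    {"translation": [0,0.002,0],"rot": [0,0,0],"grip": 0.02},
    {"translation": [0,0.004,0],"rot": [0,0,0],"grip": 0.02},
    {"translation": [0,0.006,0],"rot": [0,0,0],"grip": 0.02},
    {"translation": [0,0.008,0],"rot": [0,0,0],"grip": 0.02},
    {"translation": [0,0,0],"rot": [0,0,0],"grip": 0.02},
  ],
)

```text
t: 22.35
eef_pos: [0.5749, 0.1492, -0.0012]
tool_rot: [0.0, 1.0, -0.001, -0.0]
contact_force: [-0.2, -0.7, -0.6]
gripper_width: 0.237
```

>>> send_rows(
  commands=[
    {"translation": [0,0,-0.02],"rot": [0,0,0],"grip": 0.02},
    {"translation": [0,0,-0.03],"rot": [0,0,0],"grip": 0.02},
    {"translation": [0,0,-0.04],"rot": [0,0,0],"grip": 0.02},
    {"translation": [0,0,-0.04],"rot": [0,0,0],"grip": 0.02},
    {"translation": [0,0,-0.04],"rot": [0,0,0],"grip": 0.02},
  ],
)

```text
t: 22.77
eef_pos: [0.5741, 0.1513, 0.1705]
tool_rot: [-0.0, 1.0, -0.0, -0.0]
contact_force: [0.6, 0.1, -0.1]
gripper_width: 0.237
```

>>> send_rows(
  commands=[
    {"translation": [0,0.035,-0.02],"rot": [0,0,0],"grip": 0.02},
    {"translation": [0,0.04,0],"rot": [0,0,0],"grip": 0.02},
    {"translation": [0,0.04,0],"rot": [0,0,0],"grip": 0.02},
    {"translation": [0,0.02,0],"rot": [0,0,0],"grip": 0.02},
    {"translation": [0,0,0],"rot": [0,0,0],"grip": 0.02},
  ],
)

```text
t: 23.18
eef_pos: [0.5746, 0.009, 0.1887]
tool_rot: [0.002, 1.0, -0.005, -0.0]
contact_force: [0.0, 0.1, 0.0]
gripper_width: 0.236
```

Run:
```python
from tips import *
o=get_obs();print(o["t"],o["eef_pos"],o["contact_force"].round(1))
for n in("side","scene","wrist"):
    c=read_camera(n);np.savez(n+"f.npz",**c);cv2.imwrite(f"pics/{n}f.png",c["pixels"][:,:,::-1])
    print(n,tin(c,(.542,.607,.17,.281)))
    P=cloud(c);m=(abs(P[...,2]-.025)<.006)&(abs(P[...,0]-.5745)<.02)&(P[...,1]>.27)&(P[...,1]<.31);v,u=np.nonzero(m)
    cv2.imwrite(f"pics/{n}fo.png",ortho(c,.026,.5,.65,.12,.32,3500)[:,:,::-1])
```

```text
23.1833 [0.57460098 0.00895407 0.18868669] [0.  0.1 0. ]
side (array([571.5, 231.2]), array([62.7, 99.3]), 'rect heading(rad,left of +y)', 0.004, 'mean', array([571.9, 232. ]), 'pca', 0.003)
scene (array([573.7, 228.8]), array([103.8,  62.8]), 'rect heading(rad,left of +y)', -0.003, 'mean', array([573.8, 228.7]), 'pca', 0.01)
wrist (array([573. , 182.4]), array([ 8.1, 59.5]), 'rect heading(rad,left of +y)', 1.567, 'mean', array([573.1, 182.6]), 'pca', 1.565)
```

View pics/wristf.png

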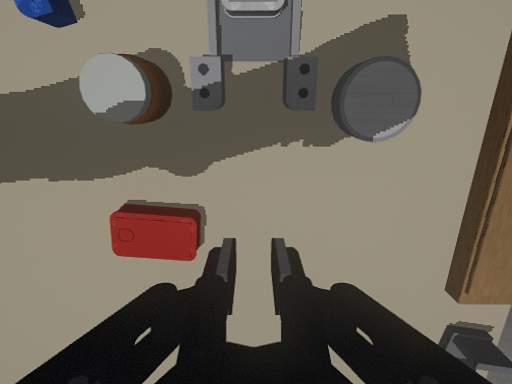

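View pics/sidefo.png

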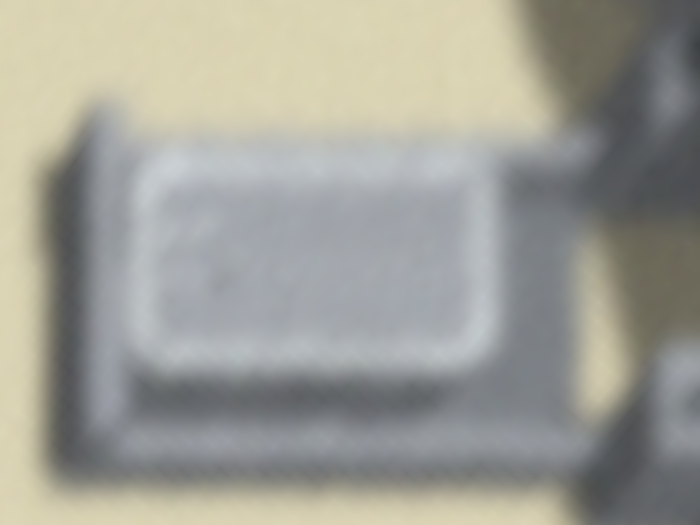

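View pics/scenef.png

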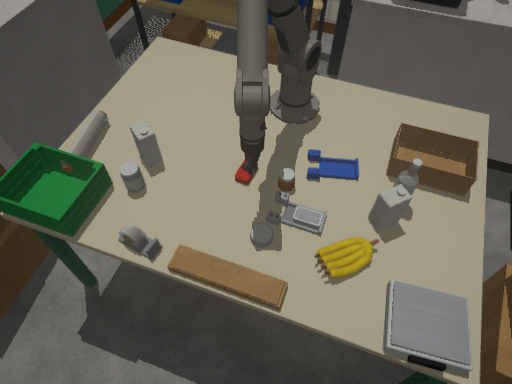

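The tin looks square at the stop and the neighbours are unmoved. I'll take one closer look from straight above, with the hand kept high, to check the contact line.

>>> send_rows(
  commands=[
    {"translation": [0,-0.03,0],"rot": [0,0,0],"grip": 0.02},
    {"translation": [0,-0.04,0],"rot": [0,0,0],"grip": 0.02},
    {"translation": [0,-0.04,0],"rot": [0,0,0],"grip": 0.02},
    {"translation": [0,-0.04,0],"rot": [0,0,0],"grip": 0.02},
    {"translation": [0,0,0],"rot": [0,0,0],"grip": 0.02},
  ],
)

```text
t: 23.75
eef_pos: [0.572, 0.18, 0.19]
tool_rot: [-0.004, 1.0, 0.007, 0.0]
contact_force: [0.2, 1.3, 0.8]
gripper_width: 0.233
```

Run:
```python
from tips import *
o=get_obs();print(o["t"],o["eef_pos"],o["contact_force"].round(1))
c=read_camera("wrist");print(tin(c,(.542,.607,.17,.2825)))
cv2.imwrite("pics/wg.png",ortho(c,.0265,.5,.65,.15,.32,4500)[:,:,::-1])
```

```text
23.75 [0.57195211 0.17995106 0.18996561] [0.2 1.3 0.8]
(array([574.5, 230.2]), array([104.9,  62. ]), 'rect heading(rad,left of +y)', -0.014, 'mean', array([573.3, 232.8]), 'pca', -0.007)
```

View pics/wg.png

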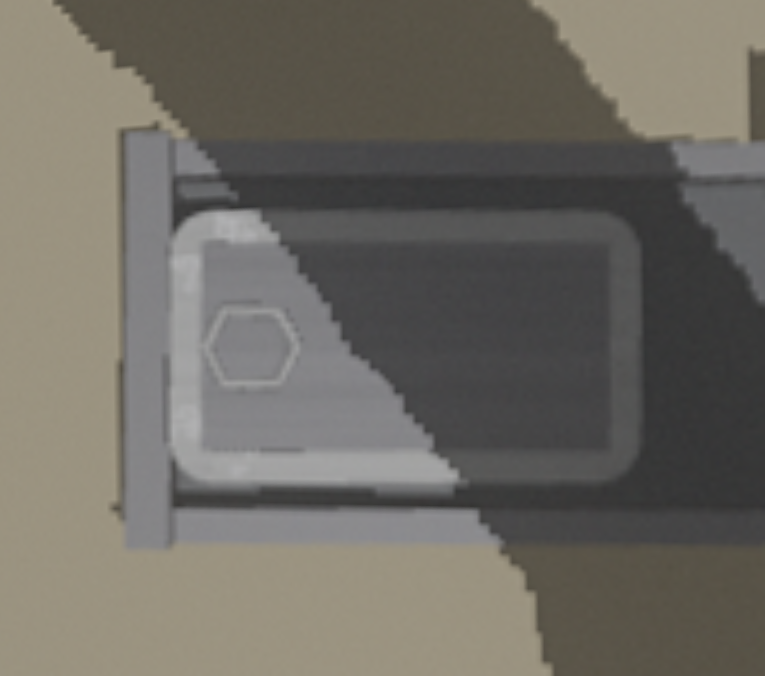

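From above, the tin's leading edge (column 172) lies along the stop's face over its whole width, square and centred. I'll raise the hand, let it settle and hand in.

>>> send_rows(
  commands=[
    {"translation": [0,0.03,-0.02],"rot": [0,0,0],"grip": 0.02},
    {"translation": [0,0.03,-0.02],"rot": [0,0,0],"grip": 0.02},
    {"translation": [0,0.02,-0.01],"rot": [0,0,0],"grip": 0.02},
    {"translation": [0,0,0],"rot": [0,0,0],"grip": 0.02},
    {"translation": [0,0,0],"rot": [0,0,0],"grip": 0.02},
  ],
)

```text
t: 24.22
eef_pos: [0.5749, 0.0856, 0.2394]
tool_rot: [0.0, 1.0, -0.001, 0.001]
contact_force: [0.3, 0.6, -0.7]
gripper_width: 0.237
```

>>> send_rows(
  commands=[
    {"translation": [0,0,0],"rot": [0,0,0],"grip": 0.02},
    {"translation": [0,0,0],"rot": [0,0,0],"grip": 0.02},
    {"translation": [0,0,0],"rot": [0,0,0],"grip": 0.02},
    {"translation": [0,0,0],"rot": [0,0,0],"grip": 0.02},
    {"translation": [0,0,0],"rot": [0,0,0],"grip": 0.02},
  ],
)

```text
t: 24.63
eef_pos: [0.5743, 0.087, 0.2385]
tool_rot: [-0.0, 1.0, 0.0, -0.0]
contact_force: [-0.6, -0.3, 0.1]
gripper_width: 0.234
```

```bash
python3 -c "
from station import *
o=get_obs();print(o['t'],o['eef_pos'],o['contact_force']);print(hand_in())"
```

```text
24.6333 [0.57433721 0.08697688 0.23854412] [-0.61224322 -0.34030761  0.08712472]
the job is handed in; nothing more can be done
None
```

The fish tin is through the gap and resting squarely against the bay's end stop, and I handed the job in at 24.6 s. I squared and centred it with a flat push on its side. Then I pushed its rear end with both fingertips, steering it a few millimetres before it entered the gap.

**Final checks:**
- **Contact:** the hand stopped advancing at the stop while the push force rose to about 8 N, the highest reading taken after any move. The last overhead view shows the tin's leading edge along the stop's face over its whole width, with its heading within about 0.01 rad.
- **Surroundings:** the other groceries and the red and blue look-alikes look unmoved in the pictures; I judged this by eye. The hand finished clear, with its TCP at 0.24 m.

**Disagreements:**
- **Fingertips:** depth readings put them about 10 mm behind the TCP, not 17 mm ahead as stated. My first approach therefore slid just over the tin's top. The force readings stayed near zero and the tin did not move, so I redid it lower.
- **Cameras:** the scene and side views differed by up to 6 mm in y and 2–3 mm in x. I used the wrist view and the contact force for the final alignment.

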